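Mount a test coupon on an immersion stand's hook arm and wedge it tight

ROBOT

A 7-joint arm with a two-finger parallel gripper is mounted at the origin on a cart in front of the work surface, level with it; the furniture and walls round the work are solid. World frame = base frame: x ahead of the robot, y to its left, z up, the work surface at z = 0. Lengths are in m, angles in degrees, forces in N, time in s.
With the tool pointing down it reaches from about 0.425 to 1.025 m from the base axis. Payload 3.6 kg.
Tool frame: the origin (TCP) lies between the finger pads; the fingertips stand 14 mm ahead of it and the grasp point (between the pads) lies 5 mm behind it; z points along the fingers, y is the direction in which the jaws open and shut (so a half turn about z gives the same grasp; the last joint's range is limited). The gripper opens to 85 mm and grips with 20 to 120 N. Pads are 22 mm wide; open, the fingers measure 114 mm over their backs; the gripper's body (76 mm by 85 mm) begins 54 mm behind the grasp point. The pads swing forward as they close: fully open they stand 13 mm farther back than shut.
Start: joints at [64.028, 33.873, 2.773, 92.16, -1.908, 54.013, -1.931], TCP at [0.255, -0.679, 0.245] pointing down, gripper open.
Joint ranges: [-153.93, 153.93], [-27.13, 128.08], [-72.61, 78.16], [10.71, 143.7], [-87.88, 267.88], [4.46, 118.87], [-176.78, 176.78]. Speed limits (degrees/s): [147.25, 147.25, 180, 180, 180, 180, 180].

INTERFACE

Orientations are given as a 3x3 rotation matrix whose columns are the frame's x, y, z axes.
In Python, from cell import ctrl gives the robot as it stands. The module is installed in compiled form; this text tells all that it offers.
- The arm moves only by the tool play_rows, never from a script. Its argument "series" is text: rows parted by semicolons, each of 5 numbers parted by spaces: the shift along the tool's x, y, z in units of 30 mm (1.0 is 30 mm), then the turn about the tool's z in units of 8 degrees (1.0 is 8 degrees), then the opening, from -1 (shut) to 1 (fully open), so that 0 is half open. In form: dx dy dz yaw fingers; .... A call has 1 to 8 rows; each row shifts and turns the commanded pose from where the row before left it, along the tool's axes as they then stand; what a row does not reach is not made up. A row lasts 1/8 s, in which the tool goes at most 62.5 mm and 10.7 degrees, less where a joint would pass 70% of its speed; a pose out of reach is approached as far as the arm can. A call is refused whole if a number of a shift passes 1 or a number of a turn 1, either way. A call with a gripper value outside its range is refused whole. The fingers move at their own pace and stop on an object; the grip force is fixed at half the most. Time passes only in rows, so rows that do not move let the fingers close. It gives the time, the measured TCP pose, the force and the opening at its end, in the units of the state.
- ctrl.state(): the state, without advancing time (a new reading comes with each control period).
- ctrl.read_camera(name): name is "side" or "top" or "wrist"; returns (picture, depth): 400x640x3 uint8, blue, green, red; 400x640 float32, m along the optical axis (not along the pixel's ray), 0 where there is no reading.
- ctrl.camera_info(name): a dict with "mtx" (3x3 intrinsics, pixels), "position" and "attitude" of the camera in the world. Camera axes: x right, y down, z forward; pixel columns grow to the right and rows downward; lengths in m; the calibration is good to about 2 mm. A picture is of the moment at which its call begins: read the wrist's pose just before it. camera_info takes no time and is no camera call; for the wrist camera it gives the pose at the moment of the call.
- ctrl.finish_job(): hands the job in, once; it reports no verdict.
Trained networks look in the newest picture that a camera, given by its name, has taken for a name from the list of things; names that differ only in an ending like _2 or _b are one class to them, and where a whole thing is asked for, a point or a joint stands for the part that bears it (a point fixed in the world has none). Each returns a list of dicts, best first, with "confidence" (0 to 1); they miss things now and then, are a little off and sometimes report something else, mostly with a low value. They report only what shows in the picture. A call takes as long as a camera call. They do not tell look-alikes from the thing itself.
- ctrl.masks_of(camera, target): "pixels" (400x640 bool, what is visible of it) and "extent" ([centre column, centre row, width, height] in pixels, round what is visible of it).
The state is a dict: "clock": time; "joints": joint angles; "joint_vel": joint speeds; "tau": joint torques, N m; "ee_pos": TCP position; "tcp_rot": TCP orientation; "wrist_force": force on the tool from outside, world axes, zero at the start; "wrist_torque": the same for the moment, N m; "grip_width": finger opening in m.
Only numpy, scipy, OpenCV 4.12 (cv2) and the standard library are available. Lean on these libraries where they do the work, as an engineer would, in place of code of your own. Each camera call takes 0.05 s, during which the arm holds its last target.

TASK

Build up the corrosion-test stack on the stand's hook arm: hang the white plastic spacer on it first, shoulder towards the nose of the arm, slid back over the sprung pad, then hang the steel coupon so that its window sits down over the spacer's shoulder and the plates lie flat together. Then put the wedge key, slope towards the nose, down into the slot of the arm in front of the coupon and press it gently until it jams and clamps the stack on its own, without forcing anything; leave the glassware, petri dish and pipette where they are.

Things in the scene. Friction and masses are not known exactly. Their poses are not given: they have to be found in the camera images.
- stand: Fixed bench stand: grey base 130 x 100 mm, round post, level square steel hook arm (18 x 18 mm) from the post towards the stand's -x (to the robot at yaw 0). Origin: on the bench under the place where the arm leaves its clamp block; x points from nose to post, z up. The arm's top face is at z = 139 mm, its underside at 121 mm.
- hook_nose (a point): Middle of the top of the arm's upturned nose, 95 mm in front of the stand's origin, z = 143 mm: the nose is 16 mm wide, 8 mm long (x = -91 to -99) and rises 4 mm above the arm's top face; the arm ends at x = -105 mm. Axes as the stand's.
- hook_slot (a point): Middle of the arm's width at its top face, x = -78 mm, z = 139 mm, above the front end of the slot. The slot goes right through the arm from top to bottom, 10 mm wide (y; mouth chamfered 2 mm), from x = -50 mm to a front end that slopes 1:4: x = -78 mm at z = 130 mm, 1 mm further to -x for each 4 mm up. Axes as the stand's.
- pad_zone (a point): Point on the arm's top face 45 mm in front of the stand's origin. A sprung steel pad (38 x 38 mm) sits on the arm; its flat front face stands anywhere from x = -42 to -48 mm (its stop differs each time; not measured, it must be felt) and gives back 1 mm for each 4 N, 8 mm at most. A rim 28 mm wide, 3 mm proud, its top 4 mm above the arm, surrounds the arm's top and sides.
- spacer: White plastic plate 46 mm wide (y), 71 tall (z), 8 thick (x), 0.06 kg; origin: middle of bottom edge, mid thickness. Eye 20.5 mm wide, z = 24 to 52 mm. Front (-x): a shoulder 28.5 mm wide, 5.5 mm proud, round the eye's top and sides, its top at z = 56 mm. Back (+x): recess 3.5 mm deep, 32 mm wide, z = 20 to 57 mm, which goes over the pad's rim. Stands upright in a rack slot.
- spacer_eye (a point): Middle of the upper edge of the spacer's eye (52 mm above its bottom), mid thickness. This edge rests on the arm's top face when the spacer hangs; seated, the point is 4 mm in front of the pad's face. Axes as the spacer's.
- coupon: Plain steel plate 56 mm wide (y), 101 tall (z), 8 thick (x), 0.16 to 0.26 kg, front and back alike, with a window 31.5 mm wide from z = 54.5 to 86 mm; origin: middle of the bottom edge, mid thickness. Stands upright in the other rack slot.
- coupon_window (a point): Middle of the upper edge of the coupon's window (86 mm above its bottom), mid thickness. This edge rests on top of the spacer's shoulder; hung and flat against the spacer, the point is 8 mm in front of (-x) and 4 mm above spacer_eye. Axes as the coupon's.
- key: White plastic wedge key, 108 mm tall, 0.05 kg; origin: middle of the head's plan, at the height of the tip. Blade 8 mm thick (y); upright back face at x = +11 mm; front face slopes 1:4 from x = +2 mm at the tip (z = 0) to x = -11 mm at z = 52 mm, then upright. Head 26 (x) x 14 (y) mm, z = 86 to 108 mm. Stands in the rack's socket.
- key_tip (a point): Lower end of the key's upright back face (11 mm behind the key's origin). In use the back face bears on the coupon and the sloped front face on the slot's sloped end; the wedge holds by friction.
- rack: Fixed grey plastic rack, 150 (x) x 86 (y) mm; origin: on the bench, 68 mm behind its -x end, mid width. Two slots across it (y), 10 mm wide, 62 mm long, at x = -44 and x = 0 mm, floor 6 mm and rim 22 mm above the bench; the key's socket at x = +62 mm, floor 6 mm, rim 35 mm. Spacer and coupon stand in either slot, all three parts with axes as the rack's.
- beaker_250: Glass beaker, 73 mm wide, 92 mm tall; origin on the bench under its middle. Not to be disturbed.
- petri_4: Petri dish, 91 mm across, 16 mm high; origin under its middle. Not to be disturbed.
- micropipette_2: Pipette lying on the bench, 243 mm long; origin under its middle. Not to be disturbed.
Mind the look-alikes: they are no part of the job. Of the things shaped like the coupon, the steel one is meant.

How it is judged:
By the outcome, as a careful person would: the job done as asked, in the order asked, and still so for the second after the job is handed in, with the robot touching nothing.
It also fails if it takes over 72 s, if anything falls off the work surface, if the arm or the gripper's body presses on something with over 40 N, if the wrist force passes 120 N, or if a joint passes its speed limit or range.

## Working session

There is one attempt and no reset: what is moved stays moved. The work goes in short steps, Python scripts to look and compute and a tool call to move; the robot and the scene stay as the last step left them, time stands still between calls to the robot, and variables do not carry over. Pictures are saved under pics/ and viewed, and the job is handed in when it is done.

Besides the shell and the picture viewer there is one more tool, called after "Emit:" in YAML: its name, and indented under it one key for each argument. play_rows: Moves the arm, as the interface text tells. Its arguments: {"type":"object","properties":{"series":{"type":"string"}},"required":["series"]}

```bash
mkdir -p pics; ls -la
cat > h.py <<'E'
import numpy as np, cv2
from cell import ctrl
def shot(cam,name=None):
    info=ctrl.camera_info(cam)
    im,d=ctrl.read_camera(cam)
    if name: cv2.imwrite('pics/%s.png'%name,im)
    np.savez('last_%s.npz'%cam,im=im,d=d,K=info['mtx'],p=info['position'],R=info['attitude'])
    return im,d,info
def deproj(d,info):
    K=np.array(info['mtx']);R=np.array(info['attitude']);p=np.array(info['position'])
    v,u=np.mgrid[0:d.shape[0],0:d.shape[1]]
    c=np.stack([(u-K[0,2])/K[0,0]*d,(v-K[1,2])/K[1,1]*d,d],-1)
    return c@R.T+p
E
python3 - <<'E'
from h import *
s=ctrl.state()
for k in s: print(k,np.round(s[k],3).tolist())
for c in ['side','top','wrist']:
    im,d,i=shot(c,c+'0'); print(c,np.round(i['mtx'],1).tolist(),np.round(i['position'],3),np.round(i['attitude'],3).tolist())
E
```

```text
total 12
drwxr-xr-x  3 agent agent 4096 Dec  6 14:08 .
drwxr-xr-x 23 root  root  4096 Dec  6 14:08 ..
drwxr-xr-x  2 agent agent 4096 Dec  6 14:08 pics
clock 0.0
joints [64.029, 33.924, 2.766, 92.237, -1.906, 54.012, -1.931]
joint_vel [-0.011, 0.132, -0.094, 0.031, 0.004, -0.015, 0.013]
tau [0.001, -54.869, 1.546, -19.812, 0.009, 0.009, 0.0]
ee_pos [0.255, -0.678, 0.244]
tcp_rot [[0.936, 0.352, -0.001], [0.352, -0.936, 0.002], [-0.0, -0.002, -1.0]]
wrist_force [0.164, -0.364, 0.288]
wrist_torque [-0.01, -0.037, 0.001]
grip_width 0.086
side [[453.0, 0.0, 311.2], [0.0, 453.0, 194.8], [0.0, 0.0, 1.0]] [0.008 0.76  0.831] [[-0.819, -0.384, 0.427], [-0.574, 0.531, -0.623], [0.013, -0.755, -0.655]]
top [[376.0, 0.0, 322.4], [0.0, 376.0, 195.0], [0.0, 0.0, 1.0]] [0.333 0.055 1.087] [[0.005, -0.988, 0.151], [-1.0, -0.004, 0.008], [-0.007, -0.151, -0.988]]
wrist [[305.9, 0.0, 313.7], [0.0, 305.9, 197.7], [0.0, 0.0, 1.0]] [ 0.323 -0.651  0.371] [[0.353, -0.896, -0.268], [-0.936, -0.339, -0.1], [-0.002, 0.286, -0.958]]
```

View pics/side0.png

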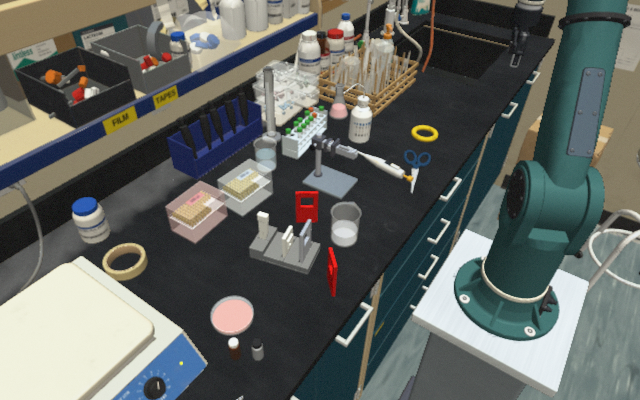

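View pics/top0.png

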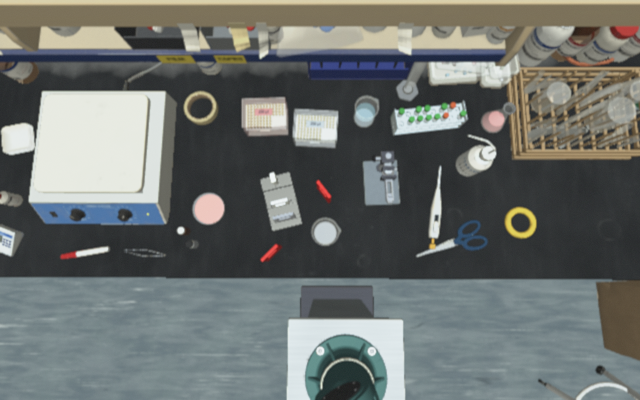

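View pics/wrist0.png

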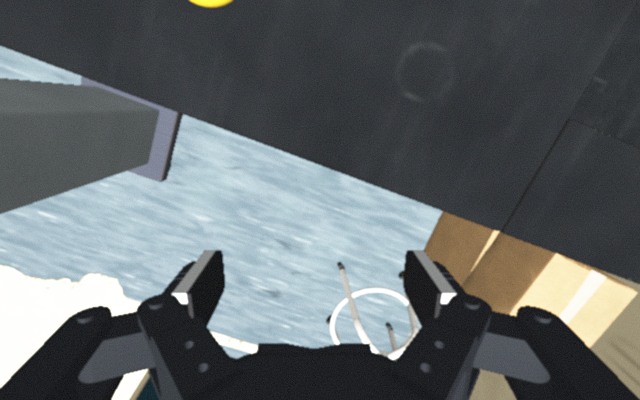

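Run:
```python
from h import *
s=np.load('last_side.npz');t=np.load('last_top.npz')
cv2.imwrite('pics/c1.png',cv2.resize(s['im'][120:310,220:430],None,fx=3.6,fy=3.1,interpolation=cv2.INTER_CUBIC)[:600])
cv2.imwrite('pics/c2.png',cv2.resize(t['im'][140:270,240:440],None,fx=4,fy=4,interpolation=cv2.INTER_CUBIC))
for cam in ['side','top']:
    z=np.load('last_%s.npz'%cam)
    info=dict(mtx=z['K'],position=z['p'],attitude=z['R'])
    P=deproj(z['d'],info)
    for n in ['stand','spacer','coupon','key','rack','beaker_250','petri_4','micropipette_2']:
        for m in ctrl.masks_of(cam,n)[:4]:
            q=P[m['pixels']&(z['d']>0)]
            if len(q): print(cam,n,round(m['confidence'],2),np.round(m['extent'],0),np.round(np.percentile(q,2,0),3),np.round(np.percentile(q,98,0),3),np.round(np.median(q,0),3))
```

```text
side stand 0.61 [332. 165.  58.  69.] [ 0.467 -0.15   0.008] [ 0.593 -0.055  0.148] [ 0.536 -0.097  0.016]
side stand 0.25 [306. 239.  14.  50.] [ 0.417  0.07  -0.001] [0.485 0.196 0.108] [0.424 0.17  0.06 ]
side stand 0.23 [287. 240.  14.  35.] [ 0.458  0.1   -0.001] [0.524 0.206 0.078] [0.465 0.187 0.051]
side spacer 0.72 [287. 249.  72.  46.] [0.398 0.138 0.003] [0.539 0.24  0.036] [0.476 0.205 0.021]
side spacer 0.49 [288. 241.  12.  31.] [0.457 0.121 0.001] [0.496 0.206 0.078] [0.464 0.192 0.06 ]
side spacer 0.33 [329. 164.  54.  68.] [ 0.468 -0.155 -0.   ] [ 0.596 -0.055  0.148] [ 0.537 -0.097  0.016]
side coupon 0.85 [308. 207.  27.  31.] [0.475 0.046 0.002] [0.52  0.082 0.101] [0.498 0.064 0.049]
side coupon 0.71 [306. 243.  15.  45.] [0.417 0.142 0.02 ] [0.433 0.196 0.108] [0.423 0.177 0.063]
side coupon 0.61 [333. 270.   5.  47.] [0.309 0.186 0.003] [0.352 0.224 0.102] [0.325 0.212 0.058]
side key 0.69 [265. 224.  15.  23.] [ 0.515  0.109 -0.002] [0.587 0.205 0.115] [0.526 0.199 0.083]
side key 0.48 [304. 241.  11.  44.] [0.417 0.14  0.015] [0.435 0.196 0.108] [0.423 0.173 
[... 844 characters left out ...]
2 [380. 181.  38.  57.] [ 0.468 -0.153  0.003] [ 0.595 -0.057  0.153] [ 0.53  -0.097  0.018]
top coupon 0.67 [288. 221.  23.  13.] [0.418 0.14  0.019] [0.436 0.192 0.111] [0.426 0.166 0.095]
top coupon 0.47 [273. 255.  23.  17.] [0.311 0.18  0.019] [0.35  0.218 0.105] [0.332 0.2   0.099]
top rack 0.95 [278. 202.  44.  54.] [0.402 0.13  0.014] [0.548 0.232 0.039] [0.487 0.181 0.024]
top beaker_250 0.81 [326. 231.  27.  27.] [0.356 0.019 0.031] [0.421 0.088 0.093] [0.39  0.056 0.037]
top petri_4 0.72 [211. 209.  33.  36.] [0.413 0.349 0.001] [0.496 0.433 0.022] [0.455 0.391 0.018]
top micropipette_2 0.67 [432. 216.   9.  64.] [ 0.353 -0.272  0.   ] [ 0.522 -0.238  0.035] [ 0.431 -0.254  0.025]
```

View pics/c1.png

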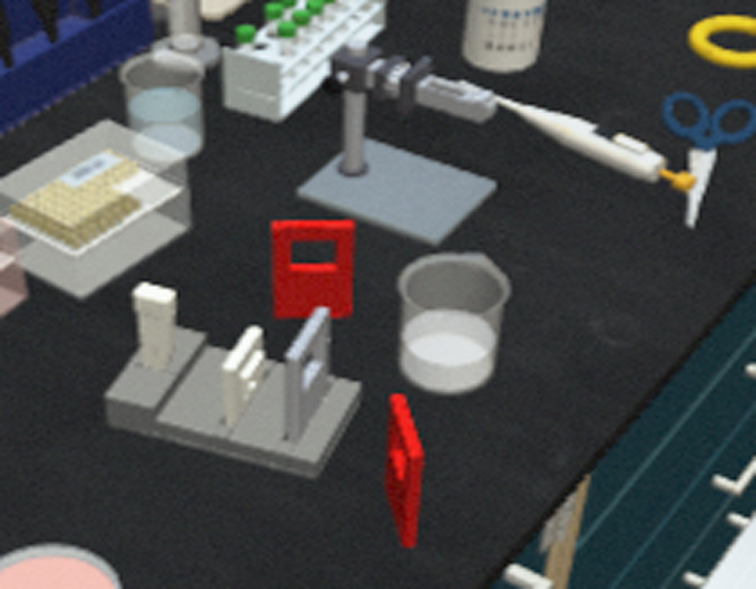

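View pics/c2.png

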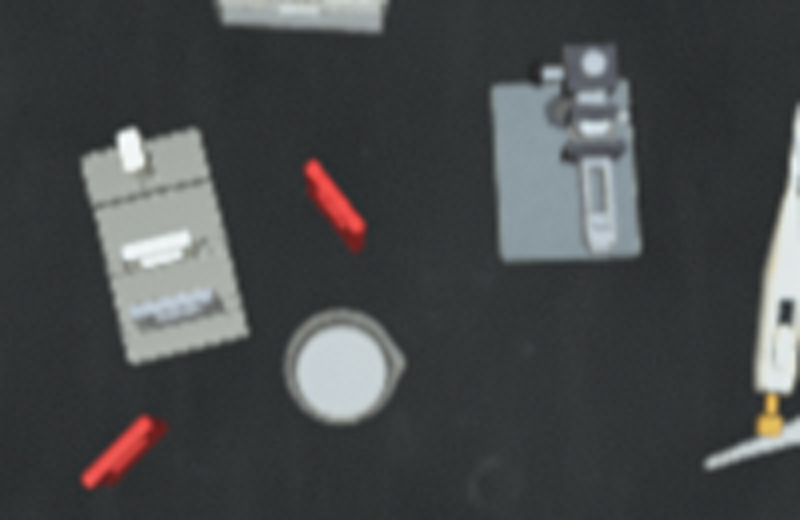

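```bash
cat >> h.py <<'E'
def plan(target,ang,n,f=1.0,start=None,sang=None):
    """target pos, ang = world angle(deg) of tool x; prints n rows"""
    s=ctrl.state(); p=np.array(s['ee_pos']) if start is None else np.array(start)
    R=np.array(s['tcp_rot']); a=np.degrees(np.arctan2(R[1,0],R[0,0])) if sang is None else sang
    target=np.array(target); out=[]
    da=(ang-a)/n; dp=(target-p)/n
    for i in range(n):
        t=np.radians(a+da*i); x=np.array([np.cos(t),np.sin(t),0]);y=np.array([np.sin(t),-np.cos(t),0]);z=np.array([0,0,-1])
        out.append('%.2f %.2f %.2f %.2f %g'%(dp@x/.03,dp@y/.03,dp@z/.03,-da/8,f))
    print('; '.join(out))
def st():
    s=ctrl.state();R=np.array(s['tcp_rot'])
    print('t',round(s['clock'],2),'p',np.round(s['ee_pos'],4),'ang',round(np.degrees(np.arctan2(R[1,0],R[0,0])),2),'zax',np.round(R[:,2],4),'F',np.round(s['wrist_force'],2),'T',np.round(s['wrist_torque'],2),'w',round(s['grip_width'],4))
E
python3 - <<'E'
from h import *
plan([0.46,-0.33,0.30],4,14)
plan([0.44,-0.10,0.30],4,8,start=[0.46,-0.33,0.30],sang=4)
E
```

```text
0.75 -0.61 -0.13 0.15 1; 0.74 -0.62 -0.13 0.15 1; 0.72 -0.64 -0.13 0.15 1; 0.71 -0.65 -0.13 0.15 1; 0.70 -0.67 -0.13 0.15 1; 0.68 -0.68 -0.13 0.15 1; 0.67 -0.69 -0.13 0.15 1; 0.65 -0.71 -0.13 0.15 1; 0.64 -0.72 -0.13 0.15 1; 0.62 -0.73 -0.13 0.15 1; 0.61 -0.75 -0.13 0.15 1; 0.59 -0.76 -0.13 0.15 1; 0.58 -0.77 -0.13 0.15 1; 0.56 -0.78 -0.13 0.15 1
-0.02 -0.96 0.00 -0.00 1; -0.02 -0.96 0.00 -0.00 1; -0.02 -0.96 0.00 -0.00 1; -0.02 -0.96 0.00 -0.00 1; -0.02 -0.96 0.00 -0.00 1; -0.02 -0.96 0.00 -0.00 1; -0.02 -0.96 0.00 -0.00 1; -0.02 -0.96 0.00 -0.00 1
```

Emit:
play_rows:
  series: "0.75 -0.6 -0.2 0.15 1; 0.75 -0.6 -0.2 0.15 1; 0.75 -0.65 -0.2 0.15 1; 0.7 -0.65 -0.2 0.15 1; 0.7 -0.65 -0.2 0.15 1; 0.7 -0.7 -0.2 0.15 1; 0.65 -0.7 -0.2 0.15 1; 0.65 -0.7 -0.2 0.15 1"

```text
clock: 1.95
ee_pos: [0.3739, -0.4785, 0.2937]
tcp_rot: [[0.982, 0.19, 0.0], [0.19, -0.982, -0.0], [0.0, 0.0, -1.0]]
wrist_force: [-0.7, 0.1, -0.3]
grip_width: 0.0854
```

Emit:
play_rows:
  series: "0.65 -0.7 0 0.15 1; 0.6 -0.75 0 0.15 1; 0.6 -0.75 0 0.15 1; 0.6 -0.75 0 0.15 1; 0.6 -0.75 0 0.15 1; 0.6 -0.8 0 0.15 1; 0 -0.95 0 0 1; 0 -0.95 0 0 1"

```text
clock: 2.95
ee_pos: [0.4597, -0.2725, 0.2934]
tcp_rot: [[0.998, 0.067, 0.0], [0.067, -0.998, -0.0], [0.0, 0.0, -1.0]]
wrist_force: [0.3, -0.7, -0.4]
grip_width: 0.0854
```

Emit:
play_rows:
  series: "0 -1 0 0 1; 0 -1 0 0 1; 0 -1 0 0 1; 0 -1 0 0 1; 0 -1 0 0 1; 0 -0.5 0 0 1; 0 0 0 0 1; 0 0 0 0 1"

```text
clock: 3.95
ee_pos: [0.4486, -0.1101, 0.2934]
tcp_rot: [[0.998, 0.065, 0.0], [0.065, -0.998, -0.001], [0.0, 0.001, -1.0]]
wrist_force: [0.2, -0.7, 0.2]
grip_width: 0.0852
```

Run:
```python
from h import *
st();shot('wrist','w1');st()
```

```text
t 3.95 p [ 0.4486 -0.1101  0.2934] ang 3.73 zax [ 3.e-04 -7.e-04 -1.e+00] F [ 0.24 -0.75  0.25] T [-0.02  0.03  0.01] w 0.0852
t 4.0 p [ 0.4485 -0.1102  0.2934] ang 3.69 zax [ 3.e-04 -6.e-04 -1.e+00] F [-0.49 -0.59  0.39] T [ 0.01 -0.02  0.04] w 0.0856
```

View pics/w1.png

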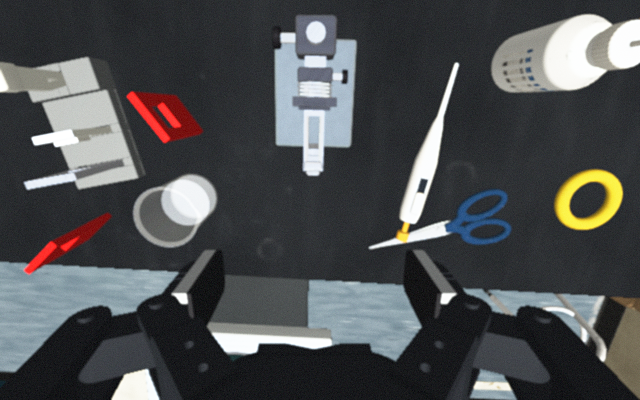

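Run:
```python
from h import *
for cam in ['wrist','top']:
    z=np.load('last_%s.npz'%cam)
    info=dict(mtx=z['K'],position=z['p'],attitude=z['R'])
    P=deproj(z['d'],info)
    reg=(P[...,0]>0.4)&(P[...,0]<0.62)&(P[...,1]>-0.16)&(P[...,1]<-0.04)&(z['d']>0)
    m=reg&(P[...,2]>0.125)&(P[...,2]<0.15)
    print(cam,m.sum(), 'zmax',P[reg][:,2].max())
    q=P[m]
    for x0 in np.arange(0.42,0.6,0.01):
        b=q[(q[:,0]>=x0)&(q[:,0]<x0+.01)]
        if len(b)>3: print(round(x0,3),len(b),'y',np.round([b[:,1].min(),b[:,1].max(),b[:,1].mean()],4),'z',np.round(np.median(b[:,2]),4))
    m=reg&(P[...,2]>0.0)&(P[...,2]<0.03)
    # base
    q=P[reg&(P[...,2]>0.007)&(P[...,2]<0.03)][:,:2].astype(np.float32)
    print(cv2.minAreaRect(q))
z=np.load('last_wrist.npz')
cv2.imwrite('pics/c3.png',cv2.resize(z['im'][0:200,250:390],None,fx=3,fy=3,interpolation=cv2.INTER_CUBIC))
cv2.imwrite('pics/c4.png',cv2.resize(z['im'][30:220,0:220],None,fx=3,fy=3,interpolation=cv2.INTER_CUBIC))
```

```text
wrist 4571 zmax 0.37661868942893056
0.45 11 y [-0.1126 -0.1031 -0.1078] z 0.1359
0.46 163 y [-0.1158 -0.0978 -0.1066] z 0.1399
0.47 229 y [-0.1156 -0.0973 -0.1064] z 0.1375
0.48 178 y [-0.1149 -0.0977 -0.1062] z 0.1355
0.49 94 y [-0.1146 -0.0971 -0.106 ] z 0.1368
0.5 111 y [-0.1143 -0.0965 -0.1055] z 0.1369
0.51 216 y [-0.118  -0.0908 -0.1041] z 0.1377
0.52 496 y [-0.1234 -0.0856 -0.1044] z 0.1472
0.53 392 y [-0.1194 -0.0883 -0.1041] z 0.1404
0.54 565 y [-0.1322 -0.0882 -0.108 ] z 0.1428
0.55 337 y [-0.1318 -0.0883 -0.1061] z 0.138
0.56 605 y [-0.1193 -0.0657 -0.1001] z 0.1435
0.57 612 y [-0.1189 -0.0657 -0.0899] z 0.1432
0.58 471 y [-0.1188 -0.0653 -0.0993] z 0.1442
0.59 91 y [-0.1179 -0.0855 -0.103 ] z 0.1435
((0.5355648398399353, -0.1037953644990921), (0.12965954840183258, 0.10006467998027802), 2.559718132019043)
top 521 zmax 0.1589913569804413
0.45 4 y [-0.1117 -0.1043 -0.1079] z 0.1362
0.46 31 y [-0.1167 -0.099  -0.1073] z 0.1405
0.47 32 y [-0.117  -0.0988 -0.1077] z 0.1399
0.48 24 y [-0.1171 -0.0983 -0.107 ] z 0.1384
0.49 22 y [-0.1151 -0.0976 -0.1064] z 0.1373
0.5 17 y [-0.115  -0.0978 -0.1063] z 0.1376
0.51 40 y [-0.1193 -0.0923 -0.1061] z 0.14
0.52 39 y [-0.1244 -0.0866 -0.1045] z 0.1473
0.53 39 y [-0.1187 -0.0904 -0.1036] z 0.1431
0.54 59 y [-0.1325 -0.0901 -0.1079] z 0.1449
0.55 41 y [-0.1323 -0.0904 -0.1083] z 0.1414
0.56 63 y [-0.1202 -0.0678 -0.1014] z 0.1458
0.57 62 y [-0.1205 -0.0664 -0.0899] z 0.1442
0.58 44 y [-0.1189 -0.0676 -0.097 ] z 0.1469
0.59 4 y [-0.1161 -0.0876 -0.1075] z 0.1446
((0.5079395174980164, -0.10225382447242737), (0.11061082035303116, 0.1919069141149521), 88.23542785644531)
```

View pics/c3.png

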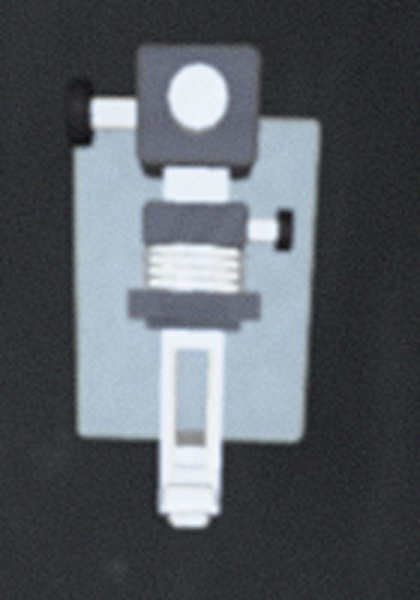

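View pics/c4.png

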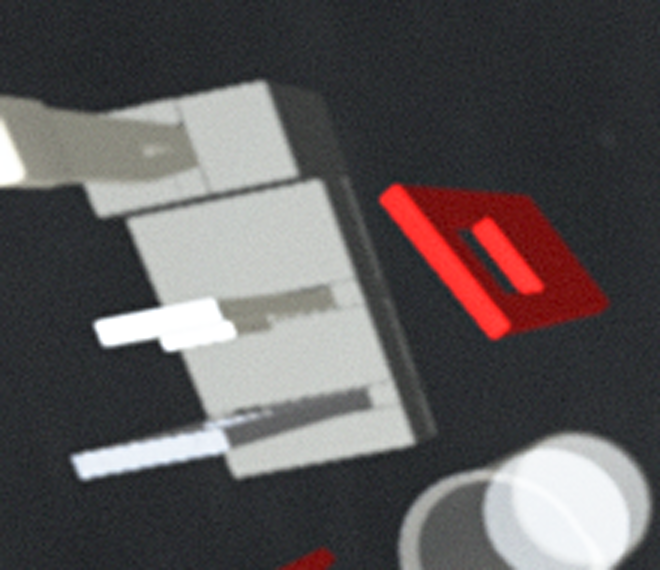

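Run:
```python
from h import *
plan([0.445,0.18,0.25],12.5,10)
```

```text
0.05 -0.97 0.14 -0.11 1; 0.07 -0.97 0.14 -0.11 1; 0.08 -0.96 0.14 -0.11 1; 0.10 -0.96 0.14 -0.11 1; 0.11 -0.96 0.14 -0.11 1; 0.12 -0.96 0.14 -0.11 1; 0.14 -0.96 0.14 -0.11 1; 0.15 -0.96 0.14 -0.11 1; 0.17 -0.95 0.14 -0.11 1; 0.18 -0.95 0.14 -0.11 1
```

Emit:
play_rows:
  series: "0.05 -0.97 0.14 -0.11 1; 0.07 -0.97 0.14 -0.11 1; 0.08 -0.96 0.14 -0.11 1; 0.1 -0.96 0.14 -0.11 1; 0.11 -0.96 0.14 -0.11 1; 0.12 -0.96 0.14 -0.11 1; 0.14 -0.96 0.14 -0.11 1; 0.15 -0.96 0.14 -0.11 1"

```text
clock: 5.0
ee_pos: [0.4458, 0.1234, 0.2595]
tcp_rot: [[0.982, 0.186, 0.0], [0.186, -0.982, -0.0], [0.0, 0.0, -1.0]]
wrist_force: [0.4, -0.6, -0.1]
grip_width: 0.0854
```

Emit:
play_rows:
  series: "0.17 -0.95 0.14 -0.11 1; 0.18 -0.95 0.14 -0.11 1; 0 0 0 0 1; 0 0 0 0 1"

```text
clock: 5.5
ee_pos: [0.4446, 0.18, 0.2511]
tcp_rot: [[0.976, 0.216, -0.0], [0.216, -0.976, -0.001], [-0.001, 0.001, -1.0]]
wrist_force: [0.8, -0.1, 0.7]
grip_width: 0.0852
```

Run:
```python
from h import *
st();im,d,i=shot('wrist','w2')
P=deproj(d,i)
for n in ['spacer','coupon','key','rack']:
    for m in ctrl.masks_of('wrist',n)[:3]:
        q=P[m['pixels']&(d>0)]
        if len(q): 
            top=q[q[:,2]>np.percentile(q[:,2],97)-0.008]
            r=cv2.minAreaRect(top[:,:2].astype(np.float32))
            print(n,round(m['confidence'],2),np.round(m['extent'],0),np.round(np.percentile(q,98,0),3),'topz',np.round(np.median(top[:,2]),4),'rect',np.round(r[0],4),np.round(r[1],4),round(r[2],2))
```

```text
t 5.5 p [0.4446 0.18   0.2511] ang 12.5 zax [-4.e-04 -1.e-03 -1.e+00] F [ 0.79 -0.1   0.72] T [-0.01 -0.06 -0.02] w 0.0852
spacer 0.94 [314. 151.  48.  21.] [0.479 0.207 0.076] topz 0.0753 rect [0.4698 0.1835] [0.0082 0.0452] 14.25
coupon 0.81 [436. 153.  61.  64.] [0.523 0.082 0.1  ] topz 0.099 rect [0.4996 0.0631] [0.0561 0.0086] 37.31
coupon 0.76 [324. 197.  59.  33.] [0.438 0.196 0.106] topz 0.1051 rect [0.4281 0.1697] [0.0082 0.0539] 14.25
coupon 0.56 [270. 268.  48.  71.] [0.354 0.224 0.1  ] topz 0.0988 rect [0.3321 0.2031] [0.009  0.0563] 44.85
key 0.78 [316.  93.  16.  34.] [0.541 0.205 0.114] topz 0.112 rect [0.5292 0.1976] [0.0252 0.0131] 13.96
key 0.24 [319. 152.  48.  24.] [0.479 0.205 0.077] topz 0.0753 rect [0.4697 0.1836] [0.0082 0.045 ] 14.25
```

View pics/w2.png

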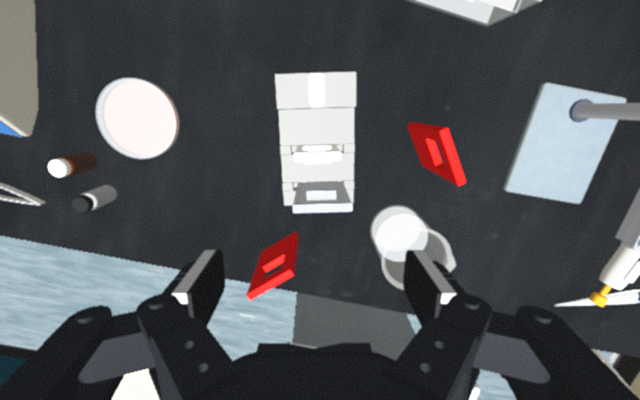

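Run:
```python
from h import *
plan([0.470,0.1835,0.055],14.3,8)
```

```text
0.11 0.01 0.82 -0.03 1; 0.11 0.01 0.82 -0.03 1; 0.11 0.01 0.82 -0.03 1; 0.11 0.01 0.82 -0.03 1; 0.11 0.01 0.82 -0.03 1; 0.11 0.01 0.82 -0.03 1; 0.11 0.01 0.82 -0.03 1; 0.11 0.01 0.82 -0.03 1
```

Emit:
play_rows:
  series: "0.4 0.04 0.6 -0.22 1; 0.43 0.04 0.8 0 1; 0.03 0 1 0 1; 0 0 1 0 1; 0 0 1 0 1; 0 0 1 0 1; 0 0 0.8 0 1; 0 0 0.33 0 1"

```text
clock: 6.75
ee_pos: [0.4696, 0.1846, 0.0543]
tcp_rot: [[0.969, 0.248, -0.001], [0.248, -0.969, -0.001], [-0.002, 0.001, -1.0]]
wrist_force: [0.4, 0.4, 0.2]
grip_width: 0.0854
```

Emit:
play_rows:
  series: "0 0 0 0 1; 0 0 0 0 1"

```text
clock: 7.0
ee_pos: [0.4705, 0.1855, 0.0562]
tcp_rot: [[0.969, 0.248, 0.001], [0.248, -0.969, 0.001], [0.002, -0.0, -1.0]]
wrist_force: [0.2, 0.2, -0.1]
grip_width: 0.085
```

Run:
```python
from h import *
st();im,d,i=shot('wrist','w3')
```

```text
t 7.0 p [0.4705 0.1855 0.0562] ang 14.37 zax [ 1.4e-03  7.0e-04 -1.0e+00] F [ 0.2   0.17 -0.09] T [-0.04  0.03  0.  ] w 0.085
```

View pics/w3.png

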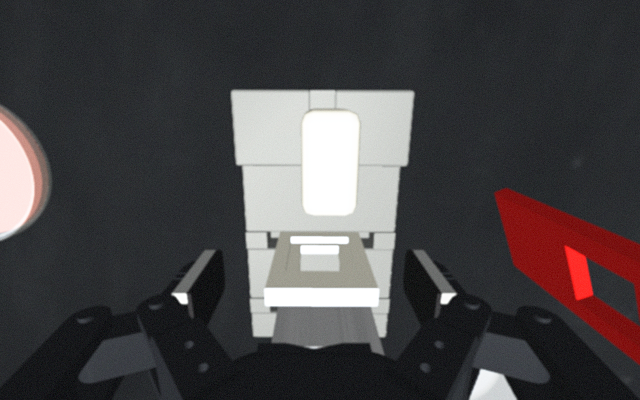

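Emit:
play_rows:
  series: "0 0 0 0 -1; 0 0 0 0 -1; 0 0 0 0 -1; 0 0 0 0 -1; 0 0 0 0 -1; 0 0 0 0 -1"

```text
clock: 7.8
ee_pos: [0.4701, 0.1853, 0.056]
tcp_rot: [[0.969, 0.248, 0.001], [0.248, -0.969, 0.0], [0.001, 0.0, -1.0]]
wrist_force: [-0.3, 0.2, 4.6]
grip_width: 0.0447
```

Run:
```python
from h import *
st();im,d,i=shot('wrist','w4')
```

```text
t 7.8 p [0.4701 0.1853 0.056 ] ang 14.37 zax [ 7.e-04  1.e-04 -1.e+00] F [-0.31  0.19  4.63] T [-0.07  0.22 -0.02] w 0.0447
```

View pics/w4.png

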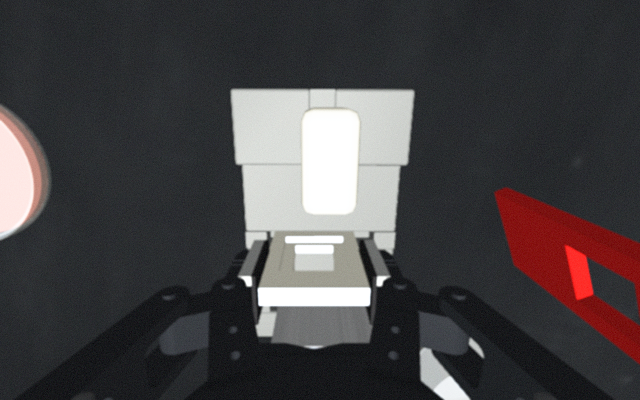

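Run:
```python
from h import *
plan([0.430,-0.107,0.20],2.5,12,f=-1,start=[.47,.1853,.2],sang=14.37)
```

```text
-0.31 0.76 0.00 0.12 -1; -0.30 0.76 0.00 0.12 -1; -0.28 0.77 0.00 0.12 -1; -0.27 0.77 0.00 0.12 -1; -0.26 0.78 0.00 0.12 -1; -0.24 0.78 0.00 0.12 -1; -0.23 0.79 0.00 0.12 -1; -0.22 0.79 0.00 0.12 -1; -0.20 0.79 0.00 0.12 -1; -0.19 0.80 0.00 0.12 -1; -0.17 0.80 0.00 0.12 -1; -0.16 0.80 0.00 0.12 -1
```

Emit:
play_rows:
  series: "0 0 -0.2 0 -1; 0 0 -0.5 0 -1; 0 0 -0.8 0 -1; 0 0 -1 0 -1; 0 0 -1 0 -1; 0 0 -0.9 0 -1; 0 0 -0.4 0 -1; 0 0 0 0 -1"

```text
clock: 8.85
ee_pos: [0.4701, 0.1853, 0.2002]
tcp_rot: [[0.969, 0.248, 0.002], [0.248, -0.969, 0.001], [0.002, -0.0, -1.0]]
wrist_force: [0.5, -0.3, -0.6]
grip_width: 0.0449
```

Run:
```python
from h import *
st();im,d,i=shot('wrist','w5')
```

```text
t 8.85 p [0.4701 0.1853 0.2002] ang 14.37 zax [ 1.7e-03  6.0e-04 -1.0e+00] F [ 0.47 -0.29 -0.58] T [ 0.01 -0.01  0.02] w 0.0449
```

View pics/w5.png

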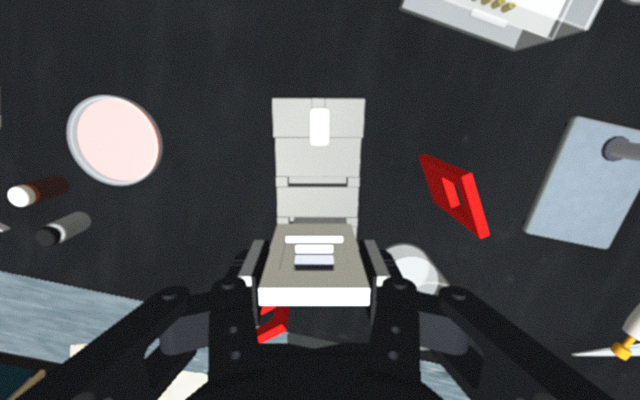

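Emit:
play_rows:
  series: "-0.3 0.76 0 0.12 -1; -0.3 0.76 0 0.12 -1; -0.3 0.77 0 0.12 -1; -0.27 0.77 0 0.12 -1; -0.26 0.78 0 0.12 -1; -0.24 0.78 0 0.12 -1; -0.23 0.79 0 0.12 -1; -0.22 0.79 0 0.12 -1"

```text
clock: 9.9
ee_pos: [0.4418, -0.0104, 0.1982]
tcp_rot: [[0.993, 0.116, -0.003], [0.116, -0.993, -0.0], [-0.003, -0.0, -1.0]]
wrist_force: [0.9, -0.2, -0.5]
grip_width: 0.0448
```

Emit:
play_rows:
  series: "-0.2 0.79 0 0.12 -1; -0.19 0.8 0 0.12 -1; -0.17 0.8 0 0.12 -1; -0.16 0.8 0 0.12 -1; 0 0 0 0 -1; 0 0 0 0 -1; 0 0 0 0 -1"

```text
clock: 10.78
ee_pos: [0.4302, -0.1058, 0.1991]
tcp_rot: [[0.999, 0.052, -0.001], [0.052, -0.999, 0.001], [-0.001, -0.001, -1.0]]
wrist_force: [0.1, 0.5, -0.5]
grip_width: 0.0448
```

Run:
```python
from h import *
st();im,d,i=shot('wrist','w6')
P=deproj(d,i)
reg=(P[...,0]>0.46)&(P[...,0]<0.62)&(P[...,1]>-0.16)&(P[...,1]<-0.04)&(d>0)
q=P[reg&(P[...,2]>0.125)&(P[...,2]<0.15)]
for x0 in np.arange(0.45,0.6,0.01):
    b=q[(q[:,0]>=x0)&(q[:,0]<x0+.01)]
    if len(b)>3: print(round(x0,3),len(b),'y',np.round([np.percentile(b[:,1],1),np.percentile(b[:,1],99),np.median(b[:,1])],4),'z',np.round(np.median(b[:,2]),4))
cv2.imwrite('pics/c6.png',cv2.resize(im[40:340,230:400],None,fx=2,fy=2))
```

```text
t 10.78 p [ 0.4302 -0.1058  0.1991] ang 2.98 zax [-6.e-04  6.e-04 -1.e+00] F [ 0.13  0.5  -0.51] T [-0.05  0.02  0.03] w 0.0448
0.46 370 y [-0.1155 -0.098  -0.1065] z 0.1401
0.47 512 y [-0.1153 -0.0975 -0.1063] z 0.1373
0.48 418 y [-0.115  -0.097  -0.1064] z 0.1359
0.49 247 y [-0.1145 -0.0965 -0.1105] z 0.1369
0.5 265 y [-0.1142 -0.0961 -0.1102] z 0.1369
0.51 612 y [-0.1177 -0.0911 -0.1042] z 0.1377
0.52 1341 y [-0.1228 -0.0859 -0.1047] z 0.1471
0.53 972 y [-0.1187 -0.089  -0.1034] z 0.1406
0.54 1540 y [-0.1317 -0.0886 -0.1069] z 0.1428
0.55 651 y [-0.1312 -0.0895 -0.1053] z 0.1386
```

View pics/w6.png

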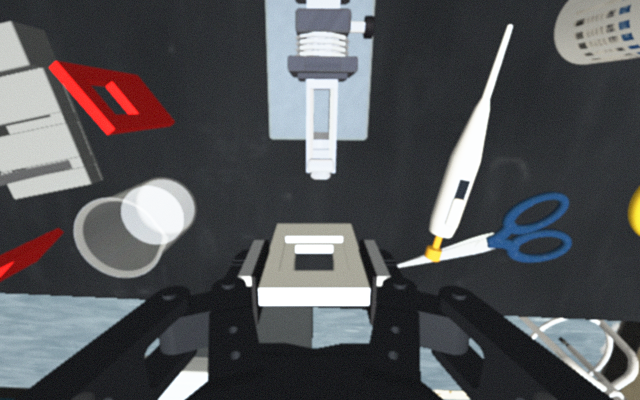

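Run:
```python
from h import *
z=np.load('last_wrist.npz');d=z['d']
P=deproj(d,dict(mtx=z['K'],position=z['p'],attitude=z['R']))
s=ctrl.state();R=np.array(s['tcp_rot']);p=np.array(s['ee_pos'])
Q=(P-p)@R   # tool frame
m=(abs(Q[...,0])<0.03)&(abs(Q[...,1])<0.03)&(Q[...,2]>-0.03)&(Q[...,2]<-0.012)&(d>0)
q=Q[m]; print(m.sum(),np.round(np.percentile(q,[2,50,98],axis=0),4))
# arm edges in tool frame
a=Q[(P[...,2]>0.134)&(P[...,2]<0.146)&(P[...,0]>0.455)&(P[...,0]<0.515)&(abs(P[...,1]+.106)<0.02)]
for x0 in np.arange(0.02,0.09,0.01):
    b=a[(a[:,0]>=x0)&(a[:,0]<x0+.01)]
    if len(b): print(round(x0,3),np.round([b[:,1].min(),b[:,1].max(),(b[:,1].min()+b[:,1].max())/2],4))
print('front of arm',a[:,0].min())
```

```text
4545 [[-0.0084 -0.0283 -0.0279]
 [ 0.0021 -0.001  -0.0191]
 [ 0.0115  0.0267 -0.0125]]
0.02 [-0.0022  0.0074  0.0026]
0.03 [-0.006   0.0116  0.0028]
0.04 [-0.0059  0.012   0.003 ]
0.05 [-0.0059  0.0119  0.003 ]
0.06 [-0.0058  0.0122  0.0032]
0.07 [-0.0057  0.0121  0.0032]
0.08 [-0.0057  0.0119  0.0031]
front of arm 0.028463827524676383
```

Run:
```python
from h import *
z=np.load('last_wrist.npz');d=z['d'];im=z['im']
P=deproj(d,dict(mtx=z['K'],position=z['p'],attitude=z['R']))
s=ctrl.state();R=np.array(s['tcp_rot']);p=np.array(s['ee_pos'])
Q=(P-p)@R
g=im.min(2)
m=(g>235); m[:285]=0; m[308:]=0; m[:,:255]=0;m[:,375:]=0
q=Q[m]; print(m.sum(),'cols',np.where(m.any(0))[0][[0,-1]],np.round(np.percentile(q,[2,50,98],axis=0),4))
print(cv2.minAreaRect(q[:,:2].astype(np.float32)))
```

```text
2000 cols [258 369] [[-0.1657 -0.0236 -0.0202]
 [-0.0015 -0.0011 -0.0191]
 [ 0.0027  0.0213  0.2015]]
((-0.13562096655368805, 0.005410045385360718), (0.4005759656429291, 0.12381249666213989), 14.22148609161377)
```

Run:
```python
from h import *
plan([0.430,-0.1094,0.1445],2.4,4,f=-1)
plan([0.498,-0.1066,0.1445],2.4,6,f=-1,start=[0.430,-0.1094,0.1445],sang=2.4)
```

```text
-0.00 0.03 0.46 0.02 -1; -0.00 0.03 0.46 0.02 -1; -0.00 0.03 0.46 0.02 -1; -0.00 0.03 0.46 0.02 -1
0.38 0.00 0.00 -0.00 -1; 0.38 0.00 0.00 -0.00 -1; 0.38 0.00 0.00 -0.00 -1; 0.38 0.00 0.00 -0.00 -1; 0.38 0.00 0.00 -0.00 -1; 0.38 0.00 0.00 -0.00 -1
```

Emit:
play_rows:
  series: "0 0.03 0.45 0.02 -1; 0 0.03 0.6 0.02 -1; 0 0.03 0.5 0.02 -1; 0 0.03 0.27 0.02 -1; 0 0 0 0 -1; 0 0 0 0 -1; 0 0 0 0 -1"

```text
clock: 11.7
ee_pos: [0.4307, -0.1105, 0.1452]
tcp_rot: [[0.999, 0.039, 0.001], [0.039, -0.999, -0.0], [0.001, 0.0, -1.0]]
wrist_force: [0.6, -0.1, -1.1]
grip_width: 0.0446
```

Run:
```python
from h import *
st();im,d,i=shot('wrist','w7')
P=deproj(d,i)
s=ctrl.state();R=np.array(s['tcp_rot']);p=np.array(s['ee_pos'])
Q=(P-p)@R
a=Q[(P[...,2]>0.134)&(P[...,2]<0.146)&(P[...,0]>0.455)&(P[...,0]<0.515)&(abs(P[...,1]+.106)<0.02)&(d>0)]
for x0 in np.arange(0.02,0.09,0.01):
    b=a[(a[:,0]>=x0)&(a[:,0]<x0+.01)]
    if len(b): print(round(x0,3),np.round([b[:,1].min(),b[:,1].max(),(b[:,1].min()+b[:,1].max())/2],4))
shot('side','s7')
cv2.imwrite('pics/s7c.png',cv2.resize(cv2.imread('pics/s7.png')[100:230,260:440],None,fx=4,fy=4,interpolation=cv2.INTER_CUBIC))
```

```text
t 11.7 p [ 0.4307 -0.1105  0.1452] ang 2.22 zax [ 1.1e-03 -2.0e-04 -1.0e+00] F [ 0.57 -0.09 -1.07] T [-0.01  0.02  0.03] w 0.0446
0.02 [-0.0079  0.0038 -0.002 ]
0.03 [-0.011   0.0065 -0.0023]
0.04 [-0.0114  0.0067 -0.0023]
0.05 [-0.0114  0.0067 -0.0024]
0.06 [-0.0113  0.0065 -0.0024]
0.07 [-0.0114  0.0063 -0.0026]
0.08 [-0.0114  0.0065 -0.0025]
```

View pics/w7.png

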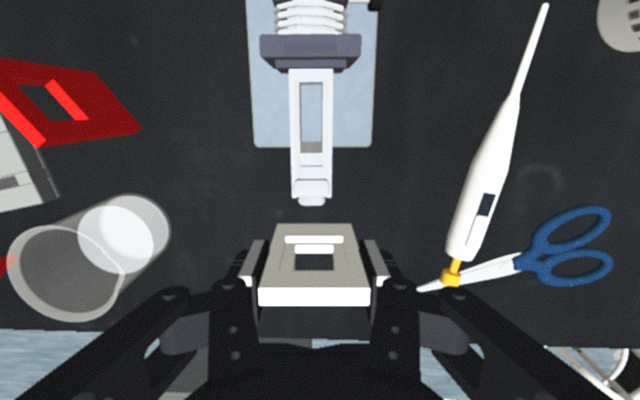

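View pics/s7c.png

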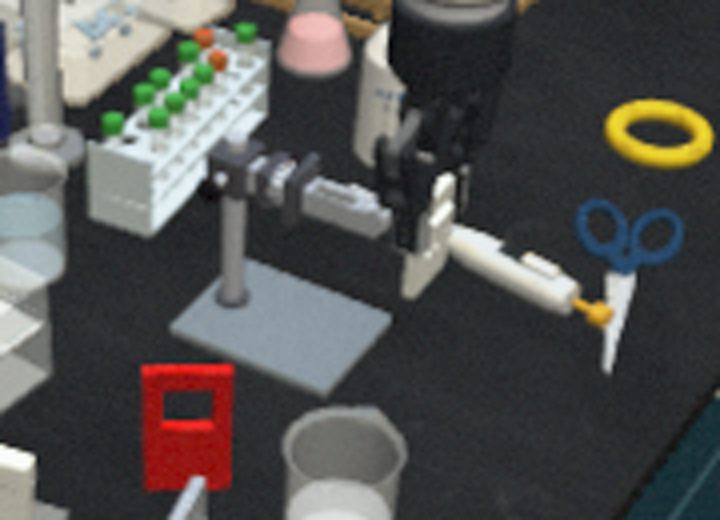

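Emit:
play_rows:
  series: "0 -0.04 0.02 -0.03 -1; 0.3 0 0 0 -1; 0.4 0 0 0 -1; 0.3 0 0 0 -1; 0.1 0 0 0 -1; 0 0 0 0 -1"

```text
clock: 12.55
ee_pos: [0.4634, -0.1079, 0.1441]
tcp_rot: [[0.999, 0.043, -0.0], [0.043, -0.999, 0.0], [-0.0, -0.0, -1.0]]
wrist_force: [-1.1, -0.2, -0.7]
grip_width: 0.0449
```

Run:
```python
from h import *
st();im,d,i=shot('wrist','w8')
P=deproj(d,i)
s=ctrl.state();R=np.array(s['tcp_rot']);p=np.array(s['ee_pos'])
Q=(P-p)@R
a=Q[(P[...,2]>0.134)&(P[...,2]<0.146)&(P[...,0]>0.455)&(P[...,0]<0.515)&(abs(P[...,1]+.106)<0.02)&(d>0)]
for x0 in np.arange(0.02,0.09,0.01):
    b=a[(a[:,0]>=x0)&(a[:,0]<x0+.01)]
    if len(b): print(round(x0,3),np.round([b[:,1].min(),b[:,1].max(),(b[:,1].min()+b[:,1].max())/2],4))
```

```text
t 12.55 p [ 0.4634 -0.1079  0.1441] ang 2.46 zax [-3.e-04  0.e+00 -1.e+00] F [-1.08 -0.22 -0.71] T [-0.04  0.04 -0.04] w 0.0449
0.02 [-0.0098  0.008  -0.0009]
0.03 [-0.0097  0.0082 -0.0008]
0.04 [-0.0099  0.0081 -0.0009]
0.05 [-0.0098  0.0079 -0.001 ]
```

View pics/w8.png

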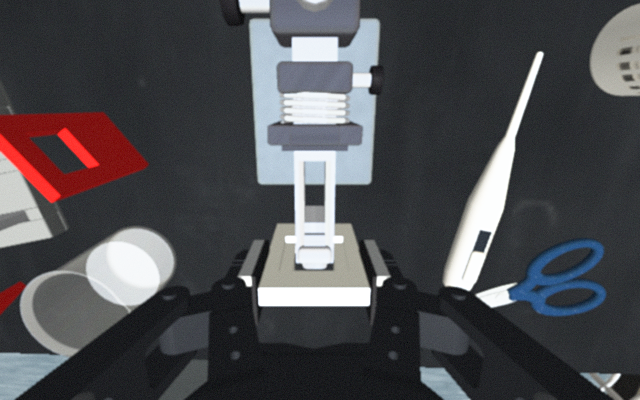

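Emit:
play_rows:
  series: "0.3 0 0 0 -1; 0.4 0 0 0 -1; 0.3 0 0 0 -1; 0.15 0 0 0 -1; 0 0 0 0 -1; 0 0 0.07 0 -1; 0 0 0.07 0 -1; 0 0 0.03 0 -1"

```text
clock: 13.6
ee_pos: [0.4973, -0.1065, 0.1389]
tcp_rot: [[0.999, 0.043, -0.001], [0.043, -0.999, 0.0], [-0.001, -0.0, -1.0]]
wrist_force: [-0.1, 0.4, -0.4]
grip_width: 0.0451
```

Run:
```python
from h import *
st();im,d,i=shot('wrist','w9')
```

```text
t 13.6 p [ 0.4973 -0.1065  0.1389] ang 2.45 zax [-6.e-04  0.e+00 -1.e+00] F [-0.06  0.37 -0.36] T [ 0.07 -0.01 -0.02] w 0.0451
```

View pics/w9.png

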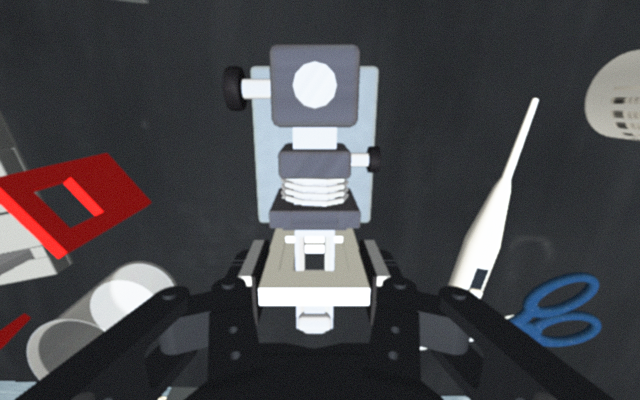

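Emit:
play_rows:
  series: "0.2 0 0 0 -1; 0.15 0 0 0 -1; 0.05 0 0 0 -1; 0.05 0 0 0 -1; 0 0 0 0 -1"

```text
clock: 14.28
ee_pos: [0.5113, -0.1058, 0.1391]
tcp_rot: [[0.999, 0.043, -0.0], [0.043, -0.999, -0.0], [-0.0, 0.0, -1.0]]
wrist_force: [-0.8, 0.5, -1.1]
grip_width: 0.0452
```

Emit:
play_rows:
  series: "0.05 0 0 0 -1; 0 0 0 0 -1"

```text
clock: 14.52
ee_pos: [0.5128, -0.1058, 0.1391]
tcp_rot: [[0.999, 0.043, 0.0], [0.043, -0.999, 0.0], [0.0, -0.0, -1.0]]
wrist_force: [-0.0, -0.6, -0.9]
grip_width: 0.0453
```

Emit:
play_rows:
  series: "0.05 0 0 0 -1; 0 0 0 0 -1"

```text
clock: 14.78
ee_pos: [0.5144, -0.1057, 0.1391]
tcp_rot: [[0.999, 0.043, 0.0], [0.043, -0.999, 0.0], [0.0, -0.0, -1.0]]
wrist_force: [-0.2, -0.3, -0.1]
grip_width: 0.0447
```

Emit:
play_rows:
  series: "0.05 0 0 0 -1; 0 0 0 0 -1"

```text
clock: 15.02
ee_pos: [0.5159, -0.1056, 0.1391]
tcp_rot: [[0.999, 0.043, 0.0], [0.043, -0.999, -0.0], [0.0, 0.0, -1.0]]
wrist_force: [-0.0, 1.2, -0.9]
grip_width: 0.0451
```

Emit:
play_rows:
  series: "0.05 0 0 0 -1; 0 0 0 0 -1"

```text
clock: 15.28
ee_pos: [0.5175, -0.1056, 0.1391]
tcp_rot: [[0.999, 0.043, 0.0], [0.043, -0.999, 0.0], [0.0, 0.0, -1.0]]
wrist_force: [-0.8, 0.1, -0.1]
grip_width: 0.0447
```

Emit:
play_rows:
  series: "0.05 0 0 0 -1; 0 0 0 0 -1"

```text
clock: 15.52
ee_pos: [0.5186, -0.1055, 0.139]
tcp_rot: [[0.999, 0.043, -0.001], [0.043, -0.999, -0.0], [-0.001, -0.0, -1.0]]
wrist_force: [-0.7, -0.1, -0.5]
grip_width: 0.045
```

Run:
```python
from h import *
st();im,d,i=shot('wrist','w10')
cv2.imwrite('pics/w10c.png',cv2.resize(im[150:350,220:410],None,fx=3,fy=3,interpolation=cv2.INTER_CUBIC))
```

```text
t 15.53 p [ 0.5186 -0.1055  0.139 ] ang 2.46 zax [-5.e-04 -0.e+00 -1.e+00] F [-0.66 -0.11 -0.46] T [-0.04  0.03 -0.03] w 0.045
```

View pics/w10c.png

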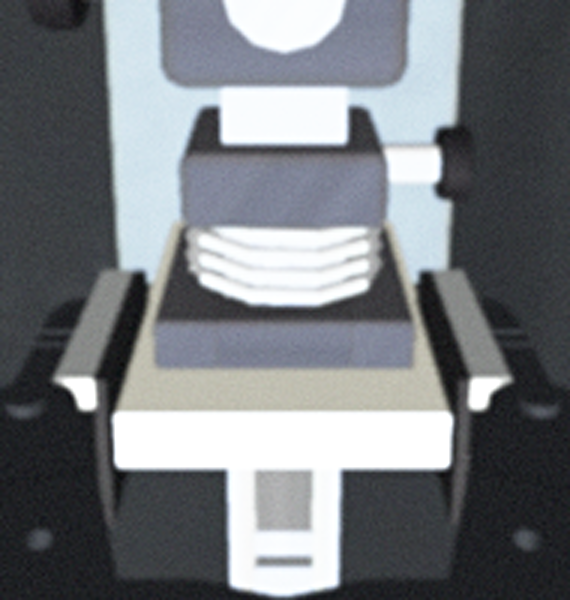

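Emit:
play_rows:
  series: "0.05 0 0 0 -1; 0 0 0 0 -1"

```text
clock: 15.82
ee_pos: [0.5192, -0.1055, 0.1389]
tcp_rot: [[0.999, 0.043, -0.002], [0.043, -0.999, -0.0], [-0.002, -0.0, -1.0]]
wrist_force: [-2.4, -0.7, 0.2]
grip_width: 0.0446
```

Emit:
play_rows:
  series: "0.05 0 0 0 -1; 0 0 0 0 -1"

```text
clock: 16.08
ee_pos: [0.5199, -0.1055, 0.1388]
tcp_rot: [[0.999, 0.043, -0.004], [0.043, -0.999, -0.0], [-0.004, -0.0, -1.0]]
wrist_force: [-5.6, -0.8, 1.8]
grip_width: 0.045
```

Emit:
play_rows:
  series: "0 0 0.04 0 -1; 0 0 0.03 0 -1; 0 0 0 0 -1"

```text
clock: 16.45
ee_pos: [0.5199, -0.1055, 0.137]
tcp_rot: [[0.999, 0.043, -0.004], [0.043, -0.999, -0.0], [-0.004, -0.0, -1.0]]
wrist_force: [-7.0, -0.1, 5.8]
grip_width: 0.045
```

Run:
```python
from h import *
st()
```

```text
t 16.45 p [ 0.5199 -0.1055  0.137 ] ang 2.44 zax [-3.7e-03 -1.0e-04 -1.0e+00] F [-6.96 -0.11  5.85] T [-0.05  1.2   0.01] w 0.045
```

Emit:
play_rows:
  series: "0 0 0 0 0.3; 0 0 0 0 0.5; 0 0 0 0 0.6; 0 0 0 0 0.6"

```text
clock: 16.95
ee_pos: [0.5223, -0.1054, 0.1371]
tcp_rot: [[0.999, 0.043, 0.001], [0.043, -0.999, -0.0], [0.001, 0.0, -1.0]]
wrist_force: [-0.1, -0.0, -0.1]
grip_width: 0.0689
```

Run:
```python
from h import *
st();im,d,i=shot('wrist','w11')
cv2.imwrite('pics/w11c.png',cv2.resize(im[150:350,200:430],None,fx=3,fy=3,interpolation=cv2.INTER_CUBIC))
im,d,i=shot('side','s11')
cv2.imwrite('pics/s11c.png',cv2.resize(im[100:230,260:440],None,fx=4,fy=4,interpolation=cv2.INTER_CUBIC))
```

```text
t 16.95 p [ 0.5223 -0.1054  0.1371] ang 2.46 zax [ 9.e-04 -0.e+00 -1.e+00] F [-0.15 -0.02 -0.1 ] T [ 0.    0.   -0.01] w 0.0689
```

View pics/w11c.png

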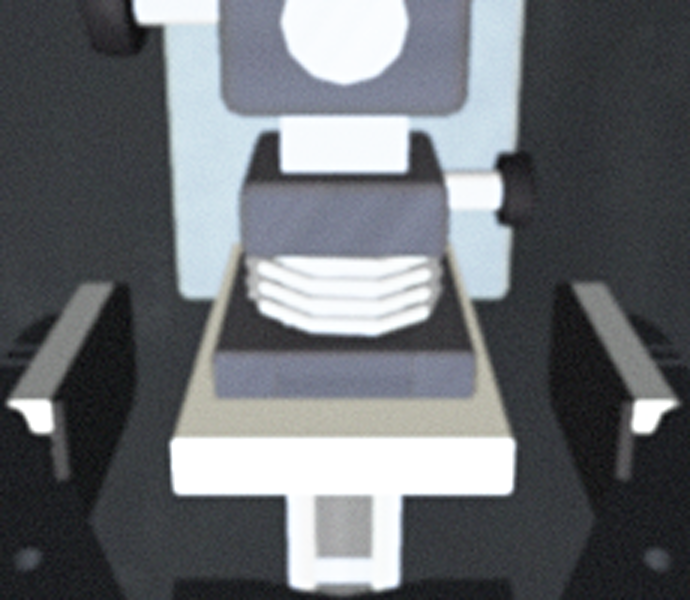

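View pics/s11c.png

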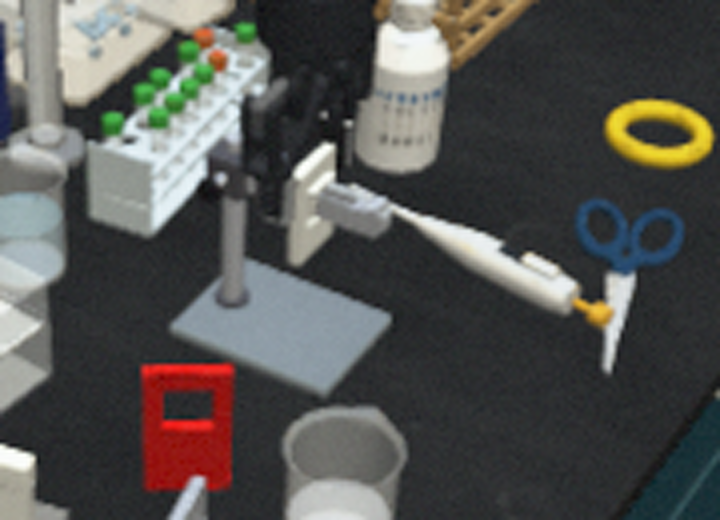

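Run:
```python
from h import *
plan([0.425,0.165,0.25],14.3,10,f=1,start=[.5225,-.1054,.23],sang=2.46)
z=np.load('last_side.npz')
cv2.imwrite('pics/s11d.png',cv2.resize(z['im'][128:172,325:365],None,fx=13,fy=13,interpolation=cv2.INTER_CUBIC))
```

```text
-0.29 -0.91 -0.07 -0.15 1; -0.27 -0.92 -0.07 -0.15 1; -0.25 -0.93 -0.07 -0.15 1; -0.23 -0.93 -0.07 -0.15 1; -0.21 -0.93 -0.07 -0.15 1; -0.19 -0.94 -0.07 -0.15 1; -0.17 -0.94 -0.07 -0.15 1; -0.15 -0.95 -0.07 -0.15 1; -0.13 -0.95 -0.07 -0.15 1; -0.11 -0.95 -0.07 -0.15 1
```

View pics/s11d.png

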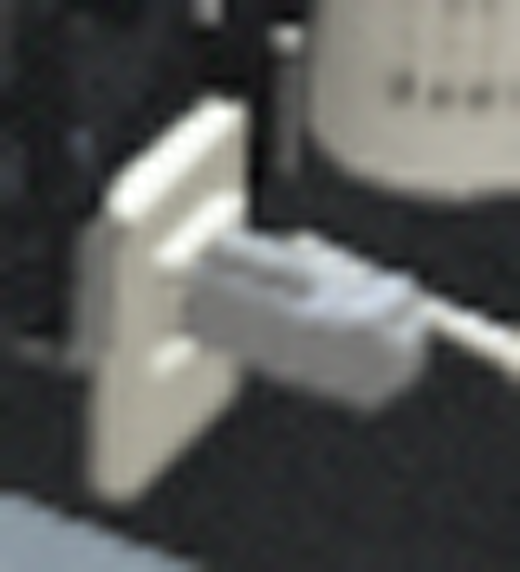

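Emit:
play_rows:
  series: "0 0 -0.3 0 0.6; 0 0 -0.7 0 0.6; 0 0 -1 0 1; 0 0 -1 0 1; 0 0 -0.3 0 1; -0.2 -0.9 -0.1 -0.1 1; -0.2 -0.95 -0.1 -0.15 1; -0.2 -0.95 0 -0.2 1"

```text
clock: 18.05
ee_pos: [0.4982, -0.0219, 0.2416]
tcp_rot: [[0.994, 0.106, -0.001], [0.106, -0.994, 0.0], [-0.001, -0.0, -1.0]]
wrist_force: [0.4, 0.6, -0.1]
grip_width: 0.0853
```

Run:
```python
from h import *
st();plan([0.43,0.17,0.22],14.3,8,f=1)
```

```text
t 18.05 p [ 0.4982 -0.0219  0.2416] ang 6.09 zax [-6.e-04  0.e+00 -1.e+00] F [ 0.41  0.58 -0.08] T [ 0.04 -0.03  0.1 ] w 0.0853
-0.20 -0.83 0.09 -0.13 1; -0.18 -0.83 0.09 -0.13 1; -0.17 -0.83 0.09 -0.13 1; -0.15 -0.83 0.09 -0.13 1; -0.14 -0.84 0.09 -0.13 1; -0.12 -0.84 0.09 -0.13 1; -0.11 -0.84 0.09 -0.13 1; -0.09 -0.84 0.09 -0.13 1
```

Emit:
play_rows:
  series: "-0.2 -0.83 0 -0.13 1; -0.18 -0.83 0 -0.13 1; -0.17 -0.83 0.1 -0.13 1; -0.15 -0.83 0.1 -0.13 1; -0.14 -0.84 0.1 -0.13 1; -0.12 -0.84 0.1 -0.13 1; -0.11 -0.84 0.1 -0.13 1; -0.09 -0.84 0.2 -0.13 1"

```text
clock: 19.05
ee_pos: [0.43, 0.1698, 0.2205]
tcp_rot: [[0.969, 0.249, -0.001], [0.249, -0.969, -0.0], [-0.001, 0.0, -1.0]]
wrist_force: [-0.3, 0.2, -0.5]
grip_width: 0.0854
```

Emit:
play_rows:
  series: "0 0 0 0 1; 0 0 0 0 1"

```text
clock: 19.3
ee_pos: [0.4307, 0.1683, 0.2207]
tcp_rot: [[0.969, 0.248, -0.001], [0.248, -0.969, -0.001], [-0.001, 0.001, -1.0]]
wrist_force: [0.0, -0.4, -0.2]
grip_width: 0.0856
```

Run:
```python
from h import *
st();im,d,i=shot('wrist','w12')
P=deproj(d,i)
for m in ctrl.masks_of('wrist','coupon')[:4]:
        q=P[m['pixels']&(d>0)]
        top=q[(q[:,2]>0.1)&(q[:,2]<0.11)]
        if len(top)<20: print('skip',m['extent']);continue
        r=cv2.minAreaRect(top[:,:2].astype(np.float32))
        print(round(m['confidence'],2),np.round(m['extent'],0),np.round(r[0],4),np.round(r[1],4),round(r[2],2),np.median(top[:,2]))
```

```text
t 19.3 p [0.4307 0.1683 0.2207] ang 14.33 zax [-7.e-04 -9.e-04 -1.e+00] F [ 0.04 -0.44 -0.15] T [-0.01  0.01 -0.01] w 0.0856
0.77 [313. 189.  66.  33.] [0.4281 0.1692] [0.0085 0.0552] 13.91 0.10513245220737358
0.77 [257. 266.  61.  73.] [0.3348 0.201 ] [0.0068 0.0465] 44.41 0.10023780326058294
0.64 [443. 146.  64.  72.] [0.4994 0.0636] [0.0544 0.0071] 38.1 0.10027993215548717
```

View pics/w12.png

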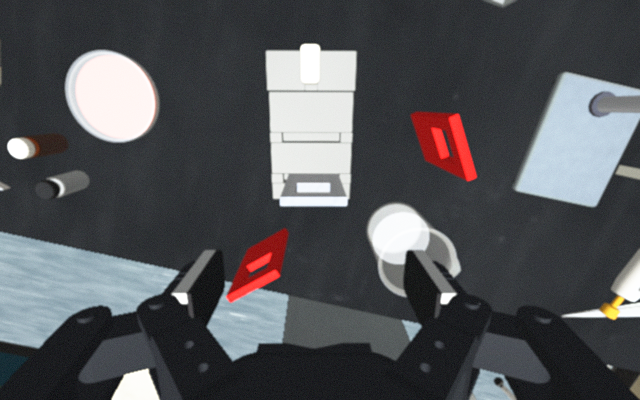

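Emit:
play_rows:
  series: "-0.09 -0.02 0.5 0 1; 0 0 0.9 0 1; 0 0 1 0 1; 0 0 1 0 1; 0 0 1 0 1; 0 0 0.6 0 1; 0 0 0.16 0 1; 0 0 0 0 1"

```text
clock: 20.4
ee_pos: [0.4283, 0.1687, 0.0663]
tcp_rot: [[0.969, 0.247, 0.0], [0.247, -0.969, -0.0], [0.0, 0.0, -1.0]]
wrist_force: [1.1, -0.7, -0.3]
grip_width: 0.0854
```

Emit:
play_rows:
  series: "0 0 0 0 -1; 0 0 0 0 -1; 0 0 0 0 -1; 0 0 0 0 -1; 0 0 0 0 -1"

```text
clock: 21.02
ee_pos: [0.4285, 0.1692, 0.0671]
tcp_rot: [[0.969, 0.248, 0.002], [0.248, -0.969, 0.0], [0.002, -0.0, -1.0]]
wrist_force: [-0.6, -0.7, 4.9]
grip_width: 0.055
```

Run:
```python
from h import *
st();im,d,i=shot('wrist','w13')
```

```text
t 21.02 p [0.4285 0.1692 0.0671] ang 14.36 zax [ 1.6e-03  5.0e-04 -1.0e+00] F [-0.59 -0.72  4.89] T [-0.04  0.14 -0.02] w 0.055
```

View pics/w13.png

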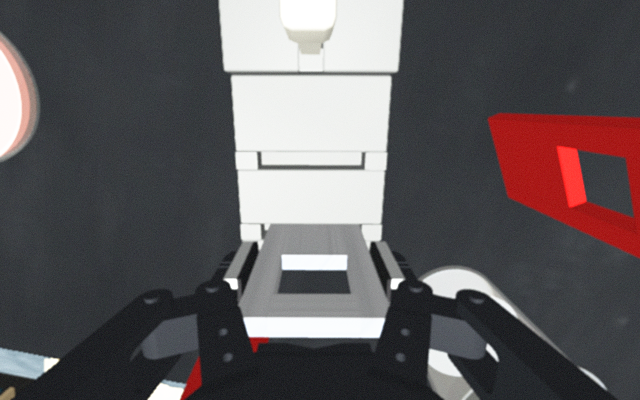

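Run:
```python
from h import *
plan([0.430,-0.1094,0.20],2.45,12,f=-1,start=[.4285,.1692,.2])
```

```text
-0.19 0.75 0.00 0.12 -1; -0.17 0.75 0.00 0.12 -1; -0.16 0.76 0.00 0.12 -1; -0.15 0.76 0.00 0.12 -1; -0.14 0.76 0.00 0.12 -1; -0.12 0.76 0.00 0.12 -1; -0.11 0.77 0.00 0.12 -1; -0.10 0.77 0.00 0.12 -1; -0.08 0.77 0.00 0.12 -1; -0.07 0.77 0.00 0.12 -1; -0.06 0.77 0.00 0.12 -1; -0.04 0.77 0.00 0.12 -1
```

Emit:
play_rows:
  series: "0 0 -0.2 0 -1; 0 0 -0.5 0 -1; 0 0 -0.8 0 -1; 0 0 -1 0 -1; 0 0 -1 0 -1; 0 0 -0.7 0 -1; 0 0 -0.2 0 -1; 0 0 0 0 -1"

```text
clock: 22.08
ee_pos: [0.4276, 0.1689, 0.1982]
tcp_rot: [[0.969, 0.248, 0.0], [0.248, -0.969, -0.0], [0.0, 0.0, -1.0]]
wrist_force: [-0.2, 0.2, -3.0]
grip_width: 0.0549
```

Run:
```python
from h import *
st();im,d,i=shot('wrist','w14')
```

```text
t 22.07 p [0.4276 0.1689 0.1982] ang 14.37 zax [ 0.e+00 -1.e-04 -1.e+00] F [-0.21  0.18 -2.98] T [-0.   -0.01 -0.01] w 0.0549
```

View pics/w14.png

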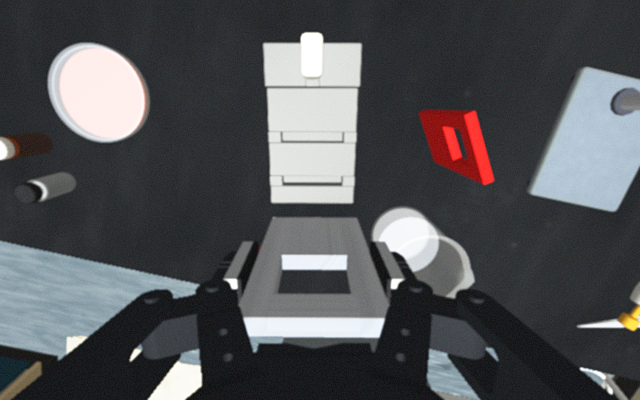

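Emit:
play_rows:
  series: "-0.1 0.75 0 0.12 -1; -0.07 0.75 0 0.12 -1; -0.06 0.76 0 0.12 -1; -0.05 0.76 0 0.12 -1; -0.14 0.76 0 0.12 -1; -0.12 0.76 0 0.12 -1; -0.11 0.77 0 0.12 -1; -0.1 0.77 0 0.12 -1"

```text
clock: 23.12
ee_pos: [0.4397, -0.0147, 0.197]
tcp_rot: [[0.993, 0.116, -0.003], [0.116, -0.993, -0.0], [-0.003, -0.0, -1.0]]
wrist_force: [0.9, -1.1, -1.5]
grip_width: 0.0553
```

Emit:
play_rows:
  series: "-0.18 0.77 0 0.12 -1; -0.17 0.77 0 0.12 -1; -0.16 0.77 0 0.12 -1; -0.04 0.77 0 0.12 -1; 0 0 0 0 -1; 0 0 0 0 -1"

```text
clock: 23.88
ee_pos: [0.4322, -0.1068, 0.1975]
tcp_rot: [[0.999, 0.051, -0.002], [0.051, -0.999, 0.001], [-0.002, -0.001, -1.0]]
wrist_force: [0.1, 0.2, -2.1]
grip_width: 0.055
```

Run:
```python
from h import *
st();plan([0.430,-0.1094,0.123],2.45,4,f=-1)
```

```text
t 23.88 p [ 0.4322 -0.1068  0.1975] ang 2.9 zax [-1.6e-03  8.0e-04 -1.0e+00] F [ 0.13  0.16 -2.14] T [0.05 0.   0.01] w 0.055
-0.02 0.02 0.62 0.01 -1; -0.02 0.02 0.62 0.01 -1; -0.02 0.02 0.62 0.01 -1; -0.02 0.02 0.62 0.01 -1
```

Emit:
play_rows:
  series: "-0.02 0.02 0.5 0.01 -1; -0.02 0.02 0.8 0.01 -1; -0.02 0.02 0.7 0.01 -1; -0.02 0.02 0.48 0.02 -1; 0 0 0 0 -1; 0 0 0 0 -1; 0 0 0 0 -1"

```text
clock: 24.75
ee_pos: [0.4309, -0.1099, 0.1244]
tcp_rot: [[0.999, 0.043, 0.001], [0.043, -0.999, -0.0], [0.001, 0.0, -1.0]]
wrist_force: [-0.5, -0.8, -2.0]
grip_width: 0.0549
```

```bash
cat >> h.py <<'E'
def arm_in_tool(name):
    st();s=ctrl.state();im,d,i=shot('wrist',name)
    P=deproj(d,i);R=np.array(s['tcp_rot']);p=np.array(s['ee_pos']);Q=(P-p)@R
    a=Q[(P[...,2]>0.134)&(P[...,2]<0.146)&(P[...,0]>0.455)&(P[...,0]<0.505)&(abs(P[...,1]+.106)<0.02)&(d>0)]
    for x0 in np.arange(0.02,0.09,0.01):
        b=a[(a[:,0]>=x0)&(a[:,0]<x0+.01)]
        if len(b): print(round(x0,3),np.round([b[:,1].min(),b[:,1].max(),(b[:,1].min()+b[:,1].max())/2],4))
    return im,d,Q,P
E
python3 - <<'E'
from h import *
arm_in_tool('w15')
E
```

```text
t 24.75 p [ 0.4309 -0.1099  0.1244] ang 2.49 zax [ 1.4e-03 -1.0e-04 -1.0e+00] F [-0.49 -0.8  -2.01] T [-0.05 -0.05 -0.02] w 0.0549
0.02 [-0.007   0.0044 -0.0013]
0.03 [-0.0104  0.0075 -0.0015]
0.04 [-0.0103  0.0076 -0.0013]
0.05 [-0.0105  0.0076 -0.0014]
0.06 [-0.0104  0.0076 -0.0014]
0.07 [-0.0104  0.0074 -0.0015]
```

View pics/w15.png

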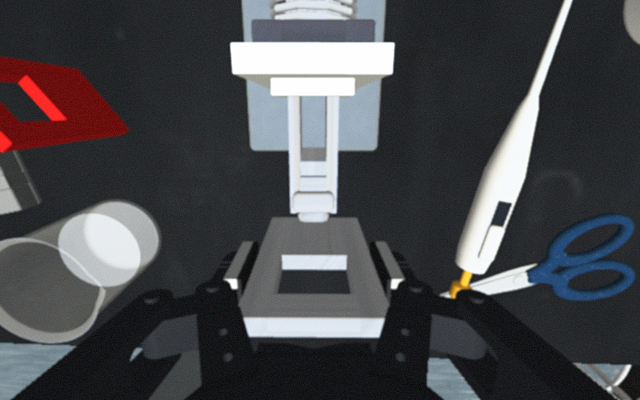

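Run:
```python
from h import *
z=np.load('last_wrist.npz');d=z['d'];im=z['im']
s=ctrl.state();R=np.array(s['tcp_rot']);p=np.array(s['ee_pos'])
Q=(deproj(d,dict(mtx=z['K'],position=z['p'],attitude=z['R']))-p)@R
def row(r,lo,hi,thr=200):
    g=im[r].min(1); c=np.where(g[lo:hi]>thr)[0]+lo
    return r,c[0],c[-1],np.round(Q[r,c[2]],4),np.round(Q[r,c[-3]],4),'mid',np.round((Q[r,c[2]]+Q[r,c[-3]])[1]/2,4)
for r in (325,330): print('coupon',row(r,236,395))
for r in (50,65): print('spacer',row(r,220,405))
for r in (86,90): print('shoulder',row(r,260,365))
```

```text
coupon (325, np.int64(247), np.int64(381), array([ 0.0001, -0.0235, -0.038 ]), array([ 0.0001,  0.0216, -0.038 ]), 'mid', np.float64(-0.001))
coupon (330, np.int64(248), np.int64(379), array([-0.0018, -0.0232, -0.0382]), array([-0.0012,  0.0208, -0.0389]), 'mid', np.float64(-0.0012))
spacer (50, np.int64(231), np.int64(393), array([ 0.0882, -0.0243, -0.031 ]), array([ 0.088 ,  0.0206, -0.0325]), 'mid', np.float64(-0.0019))
spacer (65, np.int64(232), np.int64(392), array([ 0.0841, -0.024 , -0.0322]), array([ 0.0842,  0.0208, -0.0317]), 'mid', np.float64(-0.0016))
shoulder (86, np.int64(271), np.int64(354), array([ 0.0794, -0.0151, -0.0155]), array([ 0.0794,  0.0118, -0.0168]), 'mid', np.float64(-0.0017))
shoulder (90, np.int64(270), np.int64(354), array([ 0.0781, -0.0153, -0.0171]), array([ 0.0781,  0.0118, -0.0171]), 'mid', np.float64(-0.0018))
```

Emit:
play_rows:
  series: "0 -0.02 0.03 0 -1; 0.4 0 0.02 0 -1; 0.6 0 0 0 -1; 0.6 0 0 0 -1; 0.4 0 0 0 -1; 0.2 0 0 0 -1; 0 0 0 0 -1; 0 0 0 0 -1"

```text
clock: 25.8
ee_pos: [0.4953, -0.1067, 0.1221]
tcp_rot: [[0.999, 0.043, -0.002], [0.043, -0.999, -0.0], [-0.002, -0.0, -1.0]]
wrist_force: [0.3, -0.5, -2.3]
grip_width: 0.0556
```

Run:
```python
from h import *
arm_in_tool('w16')
z=np.load('last_wrist.npz');d=z['d'];im=z['im']
cv2.imwrite('pics/w16c.png',cv2.resize(im[130:350,200:430],None,fx=2.7,fy=2.7,interpolation=cv2.INTER_CUBIC))
```

```text
t 25.8 p [ 0.4953 -0.1067  0.1221] ang 2.45 zax [-0.0015 -0.     -1.    ] F [ 0.34 -0.49 -2.29] T [ 0.    0.01 -0.04] w 0.0556
```

View pics/w16c.png

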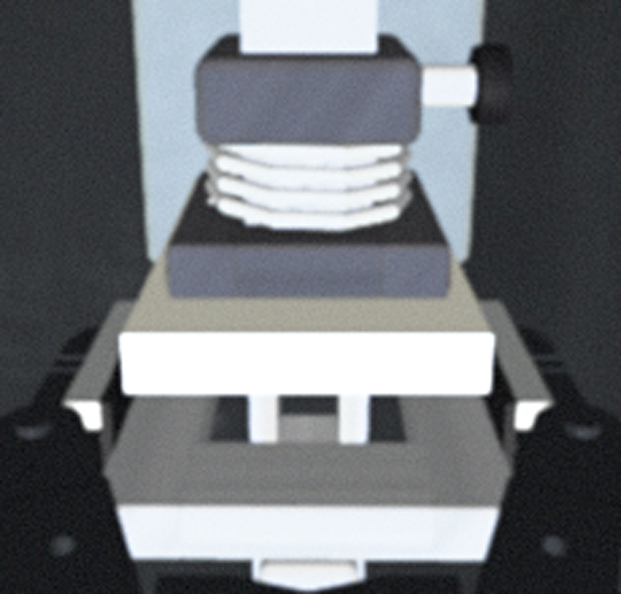

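Emit:
play_rows:
  series: "0 0 0.08 0 -1; 0.2 0 0 0 -1; 0.13 0 0 0 -1; 0 0 0 0 -1"

```text
clock: 26.35
ee_pos: [0.507, -0.1062, 0.12]
tcp_rot: [[0.999, 0.043, 0.001], [0.043, -0.999, 0.0], [0.001, 0.0, -1.0]]
wrist_force: [-0.1, -1.0, -1.0]
grip_width: 0.0551
```

Emit:
play_rows:
  series: "0.05 0 0 0 -1; 0 0 0 0 -1"

```text
clock: 26.6
ee_pos: [0.5077, -0.1062, 0.1199]
tcp_rot: [[0.999, 0.043, 0.0], [0.043, -0.999, -0.0], [-0.0, 0.0, -1.0]]
wrist_force: [-0.9, 0.2, -1.9]
grip_width: 0.055
```

Emit:
play_rows:
  series: "0.05 0 0 0 -1; 0 0 0 0 -1"

```text
clock: 26.85
ee_pos: [0.5093, -0.1061, 0.1199]
tcp_rot: [[0.999, 0.043, 0.0], [0.043, -0.999, -0.0], [0.0, 0.0, -1.0]]
wrist_force: [0.4, 0.4, -1.7]
grip_width: 0.0547
```

Emit:
play_rows:
  series: "0.05 0 0 0 -1; 0 0 0 0 -1"

```text
clock: 27.1
ee_pos: [0.5104, -0.1061, 0.1198]
tcp_rot: [[0.999, 0.043, -0.001], [0.043, -0.999, -0.0], [-0.001, 0.0, -1.0]]
wrist_force: [-0.2, 0.4, -1.7]
grip_width: 0.0548
```

Emit:
play_rows:
  series: "0.05 0 0 0 -1; 0 0 0 0 -1"

```text
clock: 27.35
ee_pos: [0.5109, -0.106, 0.1196]
tcp_rot: [[0.999, 0.043, -0.003], [0.043, -0.999, -0.0], [-0.003, -0.0, -1.0]]
wrist_force: [-3.7, -0.3, -1.0]
grip_width: 0.0551
```

Run:
```python
from h import *
arm_in_tool('w17')
z=np.load('last_wrist.npz');d=z['d'];im=z['im']
cv2.imwrite('pics/w17c.png',cv2.resize(im[130:350,200:430],None,fx=2.7,fy=2.7,interpolation=cv2.INTER_CUBIC))
```

```text
t 27.35 p [ 0.5109 -0.106   0.1196] ang 2.45 zax [-0.0026 -0.     -1.    ] F [-3.72 -0.34 -0.97] T [-0.01  0.64  0.07] w 0.0551
```

View pics/w17c.png

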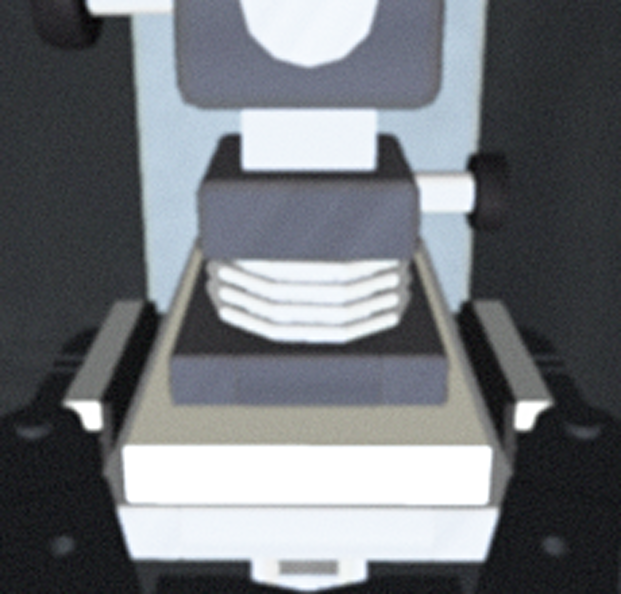

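Emit:
play_rows:
  series: "0 0 0.03 0 -1; 0 0 0.03 0 -1; 0 0 0 0 -1"

```text
clock: 27.78
ee_pos: [0.5111, -0.106, 0.1181]
tcp_rot: [[0.999, 0.043, -0.002], [0.043, -0.999, -0.0], [-0.002, -0.0, -1.0]]
wrist_force: [-5.6, -0.6, 2.3]
grip_width: 0.0552
```

Emit:
play_rows:
  series: "0 0 0 0 0.4; 0 0 0 0 0.7; 0 0 0 0 0.8; 0 0 0 0 0.8"

```text
clock: 28.28
ee_pos: [0.5128, -0.106, 0.1182]
tcp_rot: [[0.999, 0.043, 0.001], [0.043, -0.999, -0.0], [0.001, 0.0, -1.0]]
wrist_force: [-0.6, -0.1, 0.1]
grip_width: 0.0768
```

Run:
```python
from h import *
arm_in_tool('w18')
z=np.load('last_wrist.npz');d=z['d'];im=z['im']
cv2.imwrite('pics/w18c.png',cv2.resize(im[130:350,200:430],None,fx=2.7,fy=2.7,interpolation=cv2.INTER_CUBIC))
im,d,i=shot('side','s18')
cv2.imwrite('pics/s18c.png',cv2.resize(im[110:200,290:400],None,fx=6,fy=6,interpolation=cv2.INTER_CUBIC))
```

```text
t 28.27 p [ 0.5128 -0.106   0.1182] ang 2.46 zax [ 0.0011 -0.     -1.    ] F [-0.57 -0.11  0.08] T [-0.05  0.02 -0.01] w 0.0768
```

View pics/w18c.png

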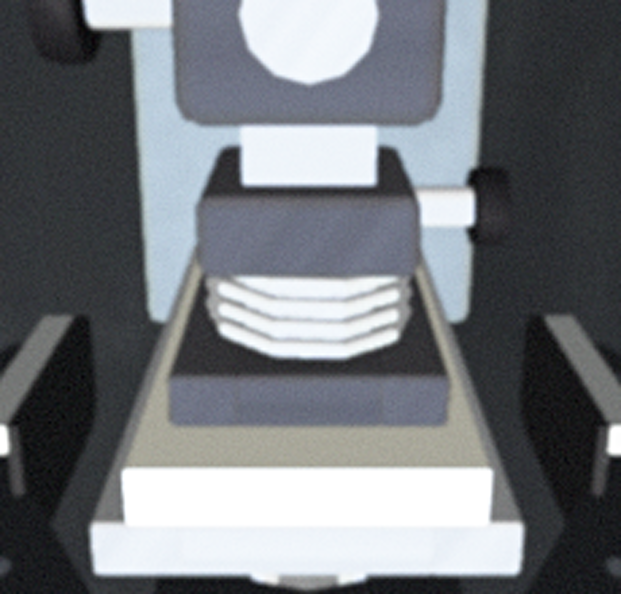

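View pics/s18c.png

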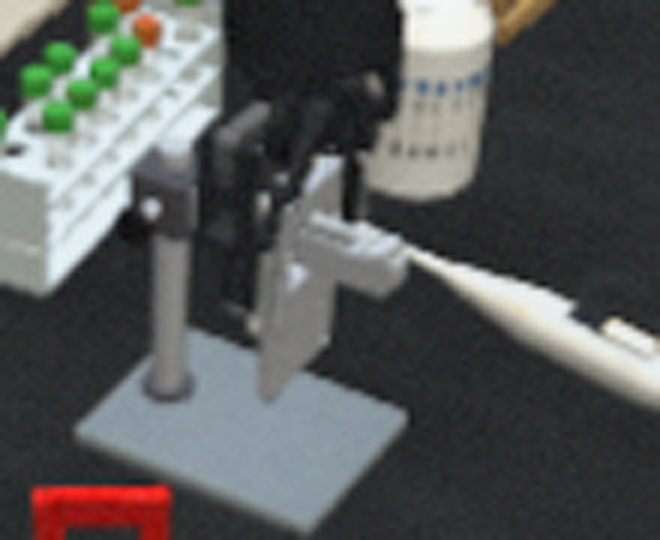

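Run:
```python
from h import *
plan([0.528,0.196,0.24],14.2,11,f=1,start=[.5128,-.106,.225])
```

```text
0.09 -0.91 -0.05 -0.13 1; 0.10 -0.91 -0.05 -0.13 1; 0.12 -0.91 -0.05 -0.13 1; 0.14 -0.91 -0.05 -0.13 1; 0.15 -0.90 -0.05 -0.13 1; 0.17 -0.90 -0.05 -0.13 1; 0.19 -0.90 -0.05 -0.13 1; 0.20 -0.89 -0.05 -0.13 1; 0.22 -0.89 -0.05 -0.13 1; 0.24 -0.89 -0.05 -0.13 1; 0.25 -0.88 -0.05 -0.13 1
```

Emit:
play_rows:
  series: "0 0 -0.3 0 0.8; 0 0 -0.6 0 0.8; 0 0 -1 0 0.8; 0 0 -1 0 1; 0 0 -0.7 0 1; 0.1 -0.9 -0.2 -0.13 1; 0.1 -0.9 -0.1 -0.13 1; 0.1 -0.9 0 -0.13 1"

```text
clock: 29.38
ee_pos: [0.5164, -0.0239, 0.2361]
tcp_rot: [[0.995, 0.097, 0.002], [0.097, -0.995, -0.0], [0.002, 0.0, -1.0]]
wrist_force: [0.7, 0.2, 0.1]
grip_width: 0.0856
```

Emit:
play_rows:
  series: "0.12 -0.9 0 -0.13 1; 0.13 -0.9 0 -0.13 1; 0.15 -0.9 0 -0.13 1; 0.17 -0.9 0 -0.13 1; 0.18 -0.9 0 -0.13 1; 0.2 -0.9 0 -0.13 1; 0.2 -0.9 0 -0.13 1; 0.2 -0.9 0 -0.13 1"

```text
clock: 30.38
ee_pos: [0.5215, 0.196, 0.2357]
tcp_rot: [[0.971, 0.241, 0.001], [0.241, -0.971, 0.0], [0.001, 0.0, -1.0]]
wrist_force: [0.4, -0.7, 0.1]
grip_width: 0.0855
```

Run:
```python
from h import *
st();plan([0.528,0.196,0.22],14.2,2,f=1)
```

```text
t 30.38 p [0.5215 0.196  0.2357] ang 13.92 zax [ 6.e-04  1.e-04 -1.e+00] F [ 0.4  -0.72  0.11] T [-0.05 -0.   -0.04] w 0.0855
0.11 0.03 0.26 -0.02 1; 0.11 0.03 0.26 -0.02 1
```

Emit:
play_rows:
  series: "0.11 0.03 0.26 -0.02 1; 0.11 0.03 0.26 -0.02 1; 0 0 0 0 1; 0 0 0 0 1"

```text
clock: 30.88
ee_pos: [0.5284, 0.1939, 0.2193]
tcp_rot: [[0.97, 0.244, -0.001], [0.244, -0.97, -0.001], [-0.001, 0.001, -1.0]]
wrist_force: [-0.2, -0.7, 0.3]
grip_width: 0.0855
```

Run:
```python
from h import *
st();im,d,i=shot('wrist','w19')
s=ctrl.state();R=np.array(s['tcp_rot']);p=np.array(s['ee_pos'])
P=deproj(d,i);Q=(P-p)@R
for m in ctrl.masks_of('wrist','key')[:3]:
        mm=m['pixels']&(d>0)&(P[...,2]>0.107)&(P[...,2]<0.12)
        if mm.sum()<20: print('skip',m['extent'],m['confidence']);continue
        for nm,A in (('world',P),('tool',Q)):
            r=cv2.minAreaRect(A[mm][:,:2].astype(np.float32))
            print(nm,round(m['confidence'],2),np.round(m['extent'],0),np.round(r[0],4),np.round(r[1],4),round(r[2],2),np.median(A[mm][:,2]))
```

```text
t 30.88 p [0.5284 0.1939 0.2193] ang 14.12 zax [-5.e-04 -7.e-04 -1.e+00] F [-0.24 -0.67  0.26] T [ 0.05  0.02 -0.03] w 0.0855
world 0.6 [309. 193.  18.  49.] [0.5294 0.1978] [0.0254 0.0139] 14.53 0.11181309999427036
tool 0.6 [309. 193.  18.  49.] [ 0.0018 -0.0033] [0.0139 0.0254] 89.61 0.10766367923654378
skip [610.2, 337.5, 32.3, 54.8] 0.55
```

View pics/w19.png

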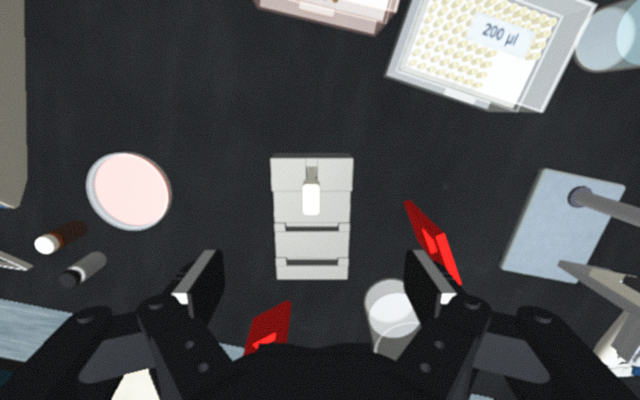

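Emit:
play_rows:
  series: "0.06 -0.07 0.4 -0.05 1; 0 0 0.8 0 1; 0 0 1 0 1; 0 0 1 0 1; 0 0 0.6 0 1; 0 0 0.2 0 1; 0 0 0 0 1; 0 0 0 0 1"

```text
clock: 31.98
ee_pos: [0.5303, 0.1979, 0.1004]
tcp_rot: [[0.968, 0.252, 0.002], [0.252, -0.968, 0.001], [0.002, -0.0, -1.0]]
wrist_force: [1.1, -0.0, 0.8]
grip_width: 0.0852
```

Run:
```python
from h import *
st();im,d,i=shot('wrist','w20')
```

```text
t 31.98 p [0.5303 0.1979 0.1004] ang 14.61 zax [ 1.8e-03  8.0e-04 -1.0e+00] F [ 1.08 -0.04  0.82] T [-0.   -0.07 -0.04] w 0.0852
```

View pics/w20.png

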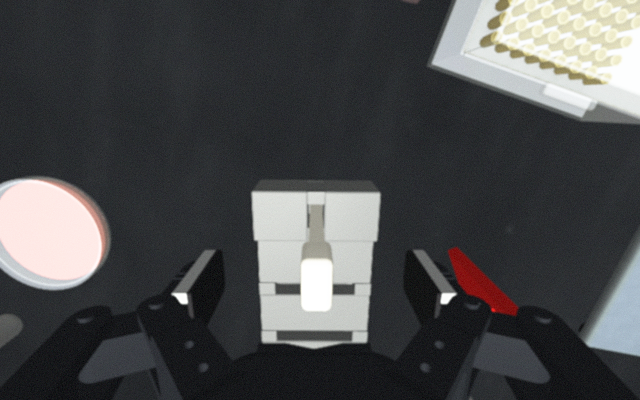

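Emit:
play_rows:
  series: "0 0.02 0 0 0; 0 0 0 0 -0.4; 0 0 0 0 -0.6; 0 0 0 0 -1; 0 0 0 0 -1; 0 0 0 0 -1; 0 0 0 0 -1; 0 0 0 0 -1"

```text
clock: 33.02
ee_pos: [0.5298, 0.197, 0.0996]
tcp_rot: [[0.968, 0.252, 0.0], [0.252, -0.968, -0.0], [0.0, 0.0, -1.0]]
wrist_force: [-0.6, -1.0, 4.2]
grip_width: 0.0131
```

Run:
```python
from h import *
st();im,d,i=shot('wrist','w21')
```

```text
t 33.02 p [0.5298 0.197  0.0996] ang 14.61 zax [ 2.e-04 -0.e+00 -1.e+00] F [-0.63 -0.99  4.17] T [-0.15  0.06 -0.04] w 0.0131
```

View pics/w21.png

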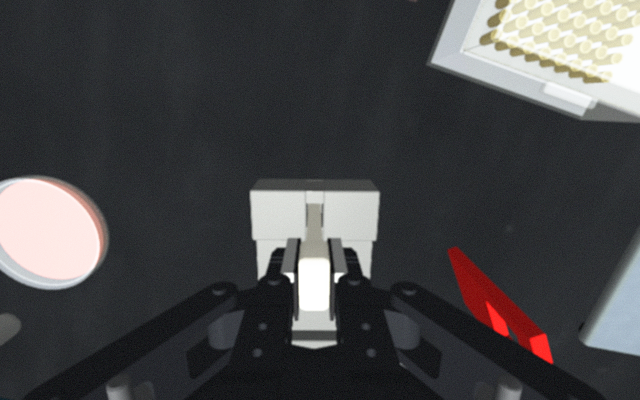

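Emit:
play_rows:
  series: "0 0 0 0 -0.3; 0 0 0 0 -0.3; 0 0 -0.18 0 -0.3; 0 0 0 0 -1; 0 0 0 0 -1; 0 0 0 0 -1; 0 0 0 0 -1"

```text
clock: 33.95
ee_pos: [0.5301, 0.1971, 0.1054]
tcp_rot: [[0.968, 0.252, 0.001], [0.252, -0.968, 0.0], [0.001, -0.0, -1.0]]
wrist_force: [-1.3, 0.3, 6.0]
grip_width: 0.0127
```

Run:
```python
from h import *
st();im,d,i=shot('wrist','w22')
cv2.imwrite('pics/w22c.png',cv2.resize(im[200:380,220:410],None,fx=3,fy=3,interpolation=cv2.INTER_CUBIC))
plan([0.4936,-0.1067,0.265],2.45,13,f=-1,start=[.5298,.197,.265])
```

```text
t 33.95 p [0.5301 0.1971 0.1054] ang 14.62 zax [ 9.e-04  2.e-04 -1.e+00] F [-1.28  0.25  6.03] T [-0.07  0.16  0.01] w 0.0127
-0.29 0.73 0.00 0.12 -1; -0.27 0.73 0.00 0.12 -1; -0.26 0.74 0.00 0.12 -1; -0.25 0.74 0.00 0.12 -1; -0.24 0.75 0.00 0.12 -1; -0.23 0.75 0.00 0.12 -1; -0.21 0.75 0.00 0.12 -1; -0.20 0.76 0.00 0.12 -1; -0.19 0.76 0.00 0.12 -1; -0.18 0.76 0.00 0.12 -1; -0.16 0.77 0.00 0.12 -1; -0.15 0.77 0.00 0.12 -1; -0.14 0.77 0.00 0.12 -1
```

View pics/w22c.png

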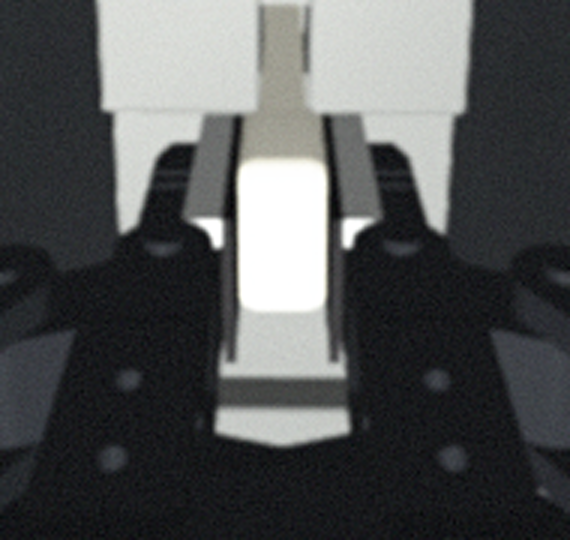

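Emit:
play_rows:
  series: "0 0 -0.3 0 -1; 0 0 -0.7 0 -1; 0 0 -1 0 -1; 0 0 -1 0 -1; 0 0 -1 0 -1; 0 0 -1 0 -1; 0 0 -0.5 0 -1; -0.28 0.73 0 0.12 -1"

```text
clock: 35.0
ee_pos: [0.5274, 0.1751, 0.2707]
tcp_rot: [[0.971, 0.239, 0.002], [0.239, -0.971, 0.002], [0.003, -0.001, -1.0]]
wrist_force: [-0.0, -0.4, -1.2]
grip_width: 0.0127
```

Emit:
play_rows:
  series: "-0.27 0.73 0 0.12 -1; -0.26 0.74 0 0.12 -1; -0.25 0.74 0 0.12 -1; -0.24 0.75 0 0.12 -1; -0.23 0.75 0 0.12 -1; -0.21 0.75 0 0.12 -1; -0.2 0.76 0 0.12 -1; -0.19 0.76 0 0.12 -1"

```text
clock: 36.0
ee_pos: [0.5044, -0.0145, 0.2699]
tcp_rot: [[0.995, 0.103, 0.0], [0.103, -0.995, 0.0], [0.0, 0.0, -1.0]]
wrist_force: [0.1, -0.8, -0.2]
grip_width: 0.013
```

Emit:
play_rows:
  series: "-0.18 0.76 0 0.12 -1; -0.16 0.77 0 0.12 -1; -0.15 0.77 0 0.12 -1; -0.14 0.77 0 0.12 -1; 0 0 0 0 -1; 0 0 0 0 -1; 0 0 0 0 -1"

```text
clock: 36.88
ee_pos: [0.4933, -0.1051, 0.2699]
tcp_rot: [[0.999, 0.039, 0.0], [0.039, -0.999, 0.001], [0.0, -0.001, -1.0]]
wrist_force: [-0.1, -0.2, -0.5]
grip_width: 0.0126
```

Run:
```python
from h import *
st();im,d,i=shot('wrist','w23')
cv2.imwrite('pics/w23c.png',cv2.resize(im[130:390,200:430],None,fx=2.3,fy=2.3,interpolation=cv2.INTER_CUBIC))
```

```text
t 36.88 p [ 0.4933 -0.1051  0.2699] ang 2.25 zax [ 1.e-04  5.e-04 -1.e+00] F [-0.1  -0.22 -0.48] T [ 0.01  0.   -0.01] w 0.0126
```

View pics/w23.png

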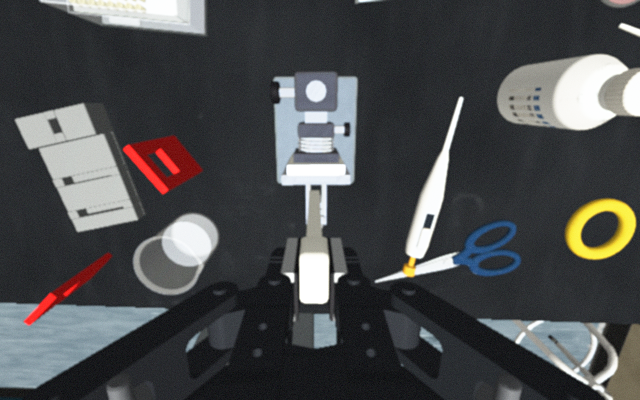

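View pics/w23c.png

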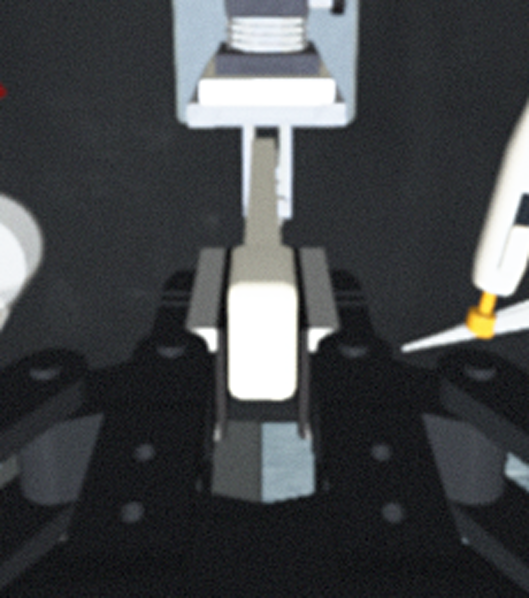

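```bash
cat >> h.py <<'E'
def align():
    st();s=ctrl.state();z=np.load('last_wrist.npz');d=z['d'];im=z['im']
    P=deproj(d,dict(mtx=z['K'],position=z['p'],attitude=z['R']));R=np.array(s['tcp_rot']);p=np.array(s['ee_pos']);Q=(P-p)@R
    v=d>0
    def rep(n,m):
        q=Q[m&v]
        if len(q)<10: print(n,len(q));return
        lo,hi=np.percentile(q,1,0),np.percentile(q,99,0); print(n,len(q),'lo',np.round(lo,4),'hi',np.round(hi,4),'midxy',np.round((lo+hi)[:2]/2,4), 'rect',[np.round(t,4) for t in cv2.minAreaRect(q[:,:2].astype(np.float32))])
    near=(abs(P[...,1]+.106)<0.045)
    rep('plates top',near&(P[...,2]>0.148)&(P[...,2]<0.165)&(P[...,0]>0.495)&(P[...,0]<0.53)&(Q[...,0]>0.008))
    rep('arm',(abs(P[...,1]+.106)<0.0115)&(P[...,2]>0.132)&(P[...,2]<0.146)&(P[...,0]>0.455)&(P[...,0]<0.505))
    g=im.min(2)>150
    rep('head',(abs(Q[...,1])<0.012)&(abs(Q[...,0])<0.02)&(Q[...,2]<-0.003)&(Q[...,2]>-0.015)&g)
    for t in (0.02,0.04,0.06,0.075,0.085):
        rep('blade@%.3f'%t,(abs(Q[...,1])<0.012)&(abs(Q[...,0])<0.02)&(abs(Q[...,2]-t)<0.006))
E
python3 - <<'E'
from h import *
align()
E
```

```text
t 36.92 p [ 0.4932 -0.1052  0.2699] ang 2.25 zax [ 1.e-04  4.e-04 -1.e+00] F [0.56 0.55 0.16] T [0.1  0.02 0.03] w 0.0126
plates top 1435 lo [ 0.0123 -0.0266  0.1122] hi [0.0339 0.0268 0.1219] midxy [0.0231 0.0001] rect [array([0.0242, 0.0003]), array([0.0559, 0.0243]), np.float64(89.8422)]
arm 286 lo [-0.0321 -0.008   0.1282] hi [0.0068 0.0092 0.1364] midxy [-0.0127  0.0006] rect [array([-0.0134,  0.0007]), array([0.0405, 0.0173]), np.float64(0.2778)]
head 1515 lo [-0.0135 -0.0075 -0.0096] hi [ 0.0113  0.0053 -0.0036] midxy [-0.0011 -0.0011] rect [array([-0.001 , -0.0011]), array([0.0129, 0.0266]), np.float64(89.8081)]
blade@0.020 109 lo [ 0.009  -0.005   0.0169] hi [0.0101 0.0029 0.0259] midxy [ 0.0095 -0.0011] rect [array([ 0.0095, -0.0011]), array([0.0012, 0.008 ]), np.float64(1.2796)]
blade@0.040 105 lo [ 0.0094 -0.005   0.0342] hi [0.0104 0.0027 0.0457] midxy [ 0.0099 -0.0011] rect [array([ 0.01  , -0.0012]), array([0.0078, 0.0013]), np.float64(87.3708)]
blade@0.060 74 lo [ 0.0097 -0.0048  0.0543] hi [0.0107 0.0024 0.0657] midxy [ 0.0102 -0.0012] rect [array([ 0.0101, -0.0012]), array([0.0012, 0.0073]), np.float64(2.2778)]
blade@0.075 66 lo [ 0.0101 -0.005   0.0691] hi [0.0109 0.0027 0.0805] midxy [ 0.0105 -0.0012] rect [array([ 0.0105, -0.0012]), array([0.0008, 0.0077]), np.float64(1.5496)]
blade@0.085 56 lo [ 0.0102 -0.0048  0.0793] hi [0.011  0.0029 0.0906] midxy [ 0.0106 -0.0009] rect [array([ 0.0106, -0.0011]), array([0.0008, 0.0079]), np.float64(1.6871)]
```

Emit:
play_rows:
  series: "0 0.06 0.3 -0.03 -1; 0 0 0.4 0 -1; 0 0 0.2 0 -1; 0 0 0 0 -1; 0 0 0 0 -1"

```text
clock: 37.55
ee_pos: [0.4933, -0.108, 0.2429]
tcp_rot: [[0.999, 0.041, 0.0], [0.041, -0.999, 0.0], [0.0, -0.0, -1.0]]
wrist_force: [0.6, 0.5, 0.4]
grip_width: 0.0128
```

Run:
```python
from h import *
im,d,i=shot('wrist','w24');align()
cv2.imwrite('pics/w24c.png',cv2.resize(im[130:390,200:430],None,fx=2.3,fy=2.3,interpolation=cv2.INTER_CUBIC))
```

```text
t 37.6 p [ 0.4934 -0.108   0.2431] ang 2.38 zax [ 6.e-04 -1.e-04 -1.e+00] F [-0.51 -0.3  -1.37] T [ 0.02  0.   -0.03] w 0.013
plates top 1816 lo [ 0.0103 -0.0295  0.0807] hi [0.0343 0.0245 0.095 ] midxy [ 0.0223 -0.0025] rect [array([ 0.023 , -0.0026]), array([0.0561, 0.0258]), np.float64(89.8355)]
arm 370 lo [-0.0297 -0.0112  0.1017] hi [0.0069 0.0067 0.1092] midxy [-0.0114 -0.0023] rect [array([-0.0121, -0.0024]), array([0.0179, 0.0383]), np.float64(89.4261)]
head 1509 lo [-0.0136 -0.0075 -0.0093] hi [ 0.0111  0.0053 -0.0034] midxy [-0.0012 -0.0011] rect [array([-0.0013, -0.0011]), array([0.0129, 0.0268]), np.float64(89.9514)]
blade@0.020 111 lo [ 0.0089 -0.005   0.0172] hi [0.0101 0.0029 0.0258] midxy [ 0.0095 -0.0011] rect [array([ 0.0097, -0.0011]), array([0.0017, 0.008 ]), np.float64(1.3979)]
blade@0.040 107 lo [ 0.0091 -0.005   0.0342] hi [0.0102 0.0027 0.0458] midxy [ 0.0097 -0.0011] rect [array([ 0.0096, -0.0011]), array([0.0077, 0.0011]), np.float64(89.4706)]
blade@0.060 69 lo [ 0.0097 -0.0047  0.0548] hi [0.0105 0.0025 0.0655] midxy [ 0.0101 -0.0011] rect [array([ 0.0101, -0.0011]), array([0.0073, 0.001 ]), np.float64(87.8466)]
blade@0.075 65 lo [ 0.0099 -0.005   0.0691] hi [0.0107 0.0027 0.0808] midxy [ 0.0103 -0.0012] rect [array([ 0.0104, -0.0011]), array([0.0078, 0.001 ]), np.float64(85.4268)]
blade@0.085 383 lo [ 0.0101 -0.0116  0.0798] hi [0.0199 0.0115 0.0903] midxy [ 0.015  -0.0001] rect [array([ 0.015 , -0.0001]), array([0.0099, 0.0232]), np.float64(0.2092)]
```

View pics/w24c.png

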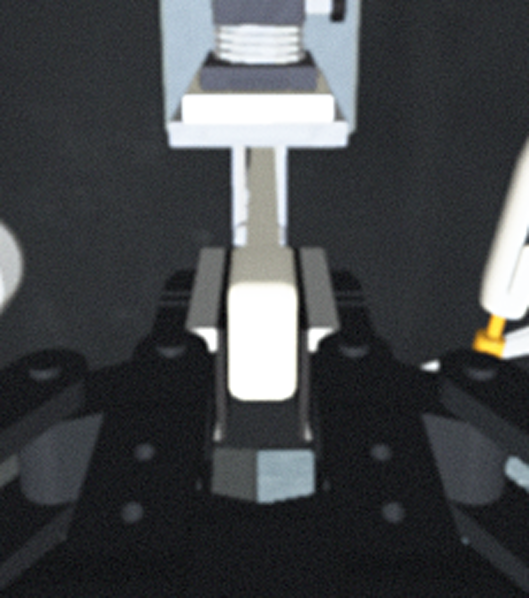

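Emit:
play_rows:
  series: "0 -0.04 0 0 -1; 0 0 0 0 -1; 0 0 0 0 -1"

```text
clock: 37.98
ee_pos: [0.4931, -0.1068, 0.243]
tcp_rot: [[0.999, 0.042, 0.0], [0.042, -0.999, -0.0], [0.0, 0.0, -1.0]]
wrist_force: [0.3, 0.4, 0.1]
grip_width: 0.0127
```

Run:
```python
from h import *
im,d,i=shot('wrist','w25');align()
s=ctrl.state();P=deproj(d,i);Q=(P-np.array(s['ee_pos']))@np.array(s['tcp_rot'])
for sg in (-1,1):
    m=(d>0)&(P[...,2]>0.15)&(P[...,2]<0.165)&(Q[...,0]>0)&(Q[...,0]<0.04)&(sg*Q[...,1]>0.012)&(sg*Q[...,1]<0.022)
    q=Q[m]; print(len(q),np.round(np.percentile(q[:,0],[0,1,5,50,99]),4))
    c=np.where(m); 
    col=313+sg*30
    rr=np.where(m[:,col])[0]
    for r in range(rr[0],rr[-1]+4): print(r,np.round(Q[r,col],4),im[r,col])
```

```text
t 38.02 p [ 0.4931 -0.1069  0.243 ] ang 2.38 zax [ 2.e-04 -1.e-04 -1.e+00] F [-0.17  0.84  0.37] T [-0.03  0.07  0.04] w 0.0124
plates top 1833 lo [ 0.0105 -0.0282  0.0813] hi [0.0344 0.0252 0.0949] midxy [ 0.0224 -0.0015] rect [array([ 0.023 , -0.0014]), array([0.0259, 0.0554]), np.float64(0.248)]
arm 369 lo [-0.0281 -0.0097  0.1019] hi [0.007  0.0075 0.1086] midxy [-0.0105 -0.0011] rect [array([-0.0112, -0.001 ]), array([0.0368, 0.0173]), np.float64(0.3667)]
head 1513 lo [-0.0134 -0.0075 -0.0097] hi [ 0.0114  0.0053 -0.0036] midxy [-0.001  -0.0011] rect [array([-0.0011, -0.0011]), array([0.0129, 0.0261]), np.float64(89.9744)]
blade@0.020 110 lo [ 0.0092 -0.005   0.0171] hi [0.0103 0.0029 0.026 ] midxy [ 0.0097 -0.0011] rect [array([ 0.0097, -0.0011]), array([0.0013, 0.008 ]), np.float64(2.5157)]
blade@0.040 106 lo [ 0.0094 -0.005   0.0345] hi [0.0104 0.0027 0.0458] midxy [ 0.0099 -0.0011] rect [array([ 0.0098, -0.0011]), array([0.0078, 0.0011]), np.float64(89.0454)]
blade@0.060 73 lo [ 0.0096 -0.0048  0.0544] hi [0.0108 0.0025 0.0656] midxy [ 0.0102 -0.0011] rect [array([ 0.0101, -0.0011]), array([0.0073, 0.0013]), np.float64(87.5412)]
blade@0.075 63 lo [ 0.0099 -0.005   0.0692] hi [0.0109 0.0027 0.0808] midxy [ 0.0104 -0.0011] rect [array([ 0.0104, -0.0011]), array([0.0078, 0.0011]), np.float64(88.5789)]
blade@0.085 377 lo [ 0.0103 -0.0116  0.0798] hi [0.0199 0.0115 0.0903] midxy [ 0.0151 -0.0001] rect [array([ 0.015, -0.   ]), array([0.0099, 0.0232]), np.float64(0.1365)]
321 [0.0129 0.013  0.0139 0.0213 0.0285]Traceback (most recent call last):
  File "<stdin>", line 10, in <module>
IndexError: index 0 is out of bounds for axis 0 with size 0
```

Emit:
play_rows:
  series: "0 0 0.3 0 -1; 0 0 0.4 0 -1; 0 0 0.3 0 -1; 0 0 0.1 0 -1; 0 0 0 0 -1"

```text
clock: 38.65
ee_pos: [0.4929, -0.1068, 0.2095]
tcp_rot: [[0.999, 0.041, -0.001], [0.041, -0.999, 0.0], [-0.001, -0.0, -1.0]]
wrist_force: [0.2, 0.0, -0.2]
grip_width: 0.0123
```

Run:
```python
from h import *
im,d,i=shot('wrist','w26');align()
cv2.imwrite('pics/w26c.png',cv2.resize(im[130:390,200:430],None,fx=2.3,fy=2.3,interpolation=cv2.INTER_CUBIC))
im,d,i=shot('side','s26')
cv2.imwrite('pics/s26c.png',cv2.resize(im[100:200,290:400],None,fx=6,fy=6,interpolation=cv2.INTER_CUBIC))
```

```text
t 38.7 p [ 0.4932 -0.1068  0.2098] ang 2.38 zax [-0.  0. -1.] F [-0.52 -0.66 -0.73] T [-0.05 -0.11 -0.02] w 0.0131
plates top 2560 lo [ 0.0096 -0.028   0.0483] hi [0.0343 0.0255 0.0617] midxy [ 0.0219 -0.0013] rect [array([ 0.0227, -0.0014]), array([0.027 , 0.0561]), np.float64(0.1916)]
arm 339 lo [-0.0163 -0.01    0.0712] hi [0.0055 0.0077 0.0752] midxy [-0.0054 -0.0011] rect [array([-0.0054, -0.0012]), array([0.0177, 0.0225]), np.float64(89.4984)]
head 1501 lo [-0.0139 -0.0075 -0.0092] hi [ 0.011   0.0053 -0.0035] midxy [-0.0015 -0.0011] rect [array([-0.0013, -0.0011]), array([0.0129, 0.0261]), np.float64(89.8759)]
blade@0.020 107 lo [ 0.0089 -0.0051  0.0142] hi [0.0104 0.0029 0.0257] midxy [ 0.0096 -0.0011] rect [array([ 0.0097, -0.0011]), array([0.008 , 0.0016]), np.float64(89.9736)]
blade@0.040 103 lo [ 0.009  -0.005   0.0344] hi [0.0101 0.0027 0.0454] midxy [ 0.0096 -0.0012] rect [array([ 0.0095, -0.0012]), array([0.0013, 0.0078]), np.float64(1.8964)]
blade@0.060 152 lo [ 0.0094 -0.0114  0.054 ] hi [0.02   0.0115 0.0602] midxy [0.0147 0.0001] rect [array([ 0.0146, -0.0002]), array([0.0235, 0.0107]), np.float64(89.7501)]
blade@0.075 339 lo [-0.0163 -0.01    0.0712] hi [0.0055 0.0077 0.0752] midxy [-0.0054 -0.0011] rect [array([-0.0054, -0.0012]), array([0.0177, 0.0225]), np.float64(89.4984)]
blade@0.085 1
```

View pics/w26c.png

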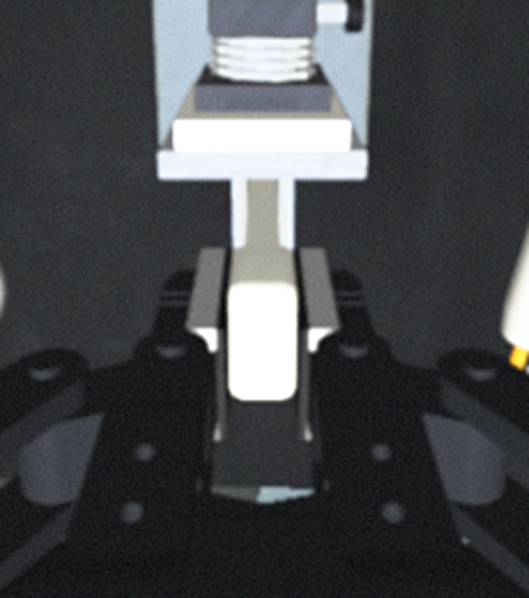

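View pics/s26c.png

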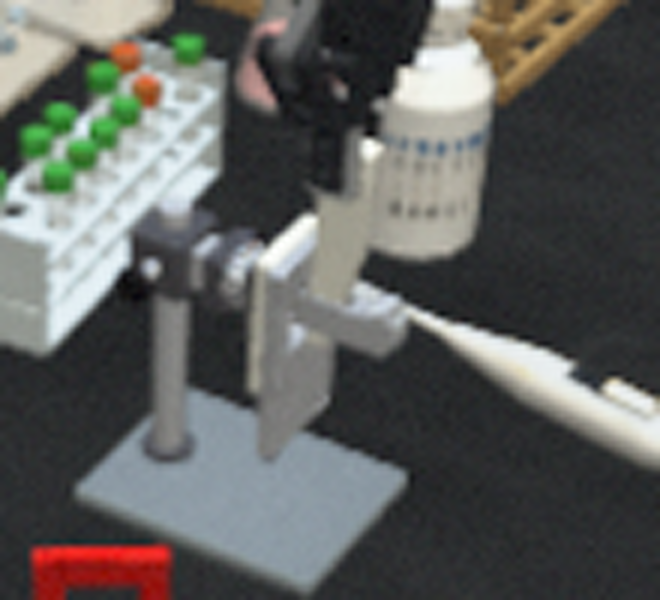

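Emit:
play_rows:
  series: "0.05 0 0.2 0 -1; 0 0 0.2 0 -1; 0 0 0.1 0 -1; 0 0 0 0 -1; 0 0 0 0 -1"

```text
clock: 39.38
ee_pos: [0.4947, -0.1068, 0.1949]
tcp_rot: [[0.999, 0.041, 0.0], [0.041, -0.999, -0.0], [0.0, 0.0, -1.0]]
wrist_force: [-0.6, 0.2, -0.5]
grip_width: 0.0127
```

Emit:
play_rows:
  series: "0 0 0.07 0 -1; 0 0 0 0 -1; 0 0 0 0 -1"

```text
clock: 39.75
ee_pos: [0.4946, -0.1068, 0.1928]
tcp_rot: [[0.999, 0.041, 0.0], [0.041, -0.999, -0.0], [0.0, 0.0, -1.0]]
wrist_force: [0.1, -0.5, -0.9]
grip_width: 0.0129
```

Emit:
play_rows:
  series: "0 0 0.07 0 -1; 0 0 0 0 -1; 0 0 0 0 -1"

```text
clock: 40.12
ee_pos: [0.4945, -0.1068, 0.1907]
tcp_rot: [[0.999, 0.041, -0.0], [0.041, -0.999, 0.0], [-0.0, -0.0, -1.0]]
wrist_force: [-0.1, 0.1, -0.4]
grip_width: 0.0127
```

Emit:
play_rows:
  series: "0 0 0.08 0 -1; 0 0 0 0 -1; 0 0 0 0 -1"

```text
clock: 40.5
ee_pos: [0.4946, -0.1068, 0.1883]
tcp_rot: [[0.999, 0.042, 0.0], [0.042, -0.999, 0.0], [0.0, 0.0, -1.0]]
wrist_force: [0.7, 1.1, -1.5]
grip_width: 0.0126
```

Emit:
play_rows:
  series: "0 0 0.08 0 -1; 0 0 0 0 -1; 0 0 0 0 -1"

```text
clock: 40.88
ee_pos: [0.4951, -0.1068, 0.1859]
tcp_rot: [[0.999, 0.042, 0.001], [0.042, -0.999, -0.0], [0.001, 0.0, -1.0]]
wrist_force: [1.2, -0.1, -1.2]
grip_width: 0.0128
```

Run:
```python
from h import *
im,d,i=shot('wrist','w27');align()
cv2.imwrite('pics/w27c.png',cv2.resize(im[130:390,200:430],None,fx=2.3,fy=2.3,interpolation=cv2.INTER_CUBIC))
```

```text
t 40.92 p [ 0.4951 -0.1068  0.1859] ang 2.38 zax [ 1.2e-03 -1.0e-04 -1.0e+00] F [ 2.43 -0.15 -1.89] T [-0.09 -0.47 -0.01] w 0.013
plates top 3212 lo [ 0.0095 -0.0281  0.0234] hi [0.0325 0.0254 0.0379] midxy [ 0.021  -0.0013] rect [array([ 0.0217, -0.0012]), array([0.0254, 0.0559]), np.float64(2.2578)]
arm 166 lo [-0.0055 -0.0101  0.0475] hi [0.0029 0.0079 0.0513] midxy [-0.0013 -0.0011] rect [array([-0.0012, -0.0011]), array([0.0087, 0.018 ]), np.float64(0.0587)]
head 1510 lo [-0.0136 -0.0075 -0.0094] hi [ 0.0114  0.0053 -0.0036] midxy [-0.0011 -0.0011] rect [array([-0.0014, -0.0011]), array([0.0129, 0.0263]), np.float64(89.9673)]
blade@0.020 109 lo [ 0.0091 -0.005   0.0173] hi [0.0102 0.0029 0.0258] midxy [ 0.0096 -0.0011] rect [array([ 0.0096, -0.0011]), array([0.0013, 0.008 ]), np.float64(1.6254)]
blade@0.040 0
blade@0.060 10 lo [-0.0065 -0.0062  0.062 ] hi [-0.0029  0.0039  0.0648] midxy [-0.0047 -0.0011] rect [array([-0.0047, -0.0011]), array([0.0102, 0.0031]), np.float64(86.1708)]
blade@0.075 0
blade@0.085 0
```

View pics/w27c.png

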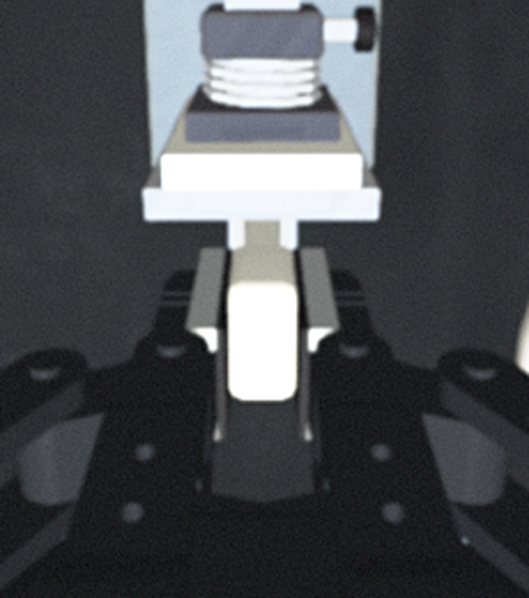

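Emit:
play_rows:
  series: "0.02 0 0.07 0 -1; 0 0 0 0 -1; 0 0 0 0 -1"

```text
clock: 41.3
ee_pos: [0.4956, -0.1068, 0.1841]
tcp_rot: [[0.999, 0.041, 0.001], [0.041, -0.999, -0.0], [0.001, 0.0, -1.0]]
wrist_force: [0.6, -0.0, 3.8]
grip_width: 0.0128
```

Emit:
play_rows:
  series: "0.02 0 0.07 0 -1; 0 0 0 0 -1; 0 0 0 0 -1"

```text
clock: 41.68
ee_pos: [0.4961, -0.1068, 0.1823]
tcp_rot: [[0.999, 0.041, 0.001], [0.041, -0.999, -0.0], [0.001, 0.0, -1.0]]
wrist_force: [0.4, -0.9, 6.8]
grip_width: 0.0129
```

Emit:
play_rows:
  series: "0.02 0 0.07 0 -1; 0 0 0 0 -1; 0 0 0 0 -1"

```text
clock: 42.05
ee_pos: [0.4966, -0.1069, 0.1804]
tcp_rot: [[0.999, 0.041, 0.001], [0.041, -0.999, -0.0], [0.001, 0.0, -1.0]]
wrist_force: [0.1, -0.1, 8.6]
grip_width: 0.0129
```

Emit:
play_rows:
  series: "0.02 0 0.07 0 -1; 0 0 0 0 -1; 0 0 0 0 -1"

```text
clock: 42.42
ee_pos: [0.497, -0.1069, 0.1785]
tcp_rot: [[0.999, 0.041, 0.0], [0.041, -0.999, -0.0], [0.0, 0.0, -1.0]]
wrist_force: [-0.4, -0.0, 11.6]
grip_width: 0.0128
```

Run:
```python
from h import *
im,d,i=shot('wrist','w28');align()
cv2.imwrite('pics/w28c.png',cv2.resize(im[130:390,200:430],None,fx=2.3,fy=2.3,interpolation=cv2.INTER_CUBIC))
im,d,i=shot('side','s28')
cv2.imwrite('pics/s28c.png',cv2.resize(im[100:200,290:400],None,fx=6,fy=6,interpolation=cv2.INTER_CUBIC))
```

```text
t 42.48 p [ 0.4971 -0.1069  0.1785] ang 2.36 zax [ 3.e-04 -5.e-04 -1.e+00] F [-1.16 -0.82 10.76] T [-0.02  0.33  0.  ] w 0.0129
plates top 3422 lo [ 0.0095 -0.0284  0.0194] hi [0.031  0.0252 0.0304] midxy [ 0.0202 -0.0016] rect [array([ 0.0209, -0.0013]), array([0.024 , 0.0557]), np.float64(1.6143)]
arm 93 lo [-0.003  -0.0103  0.0401] hi [0.0021 0.0075 0.0459] midxy [-0.0004 -0.0014] rect [array([-0.0007, -0.0014]), array([0.0056, 0.0179]), np.float64(0.9625)]
head 1513 lo [-0.0135 -0.0075 -0.0095] hi [ 0.0113  0.0053 -0.0037] midxy [-0.0011 -0.0011] rect [array([-0.0013, -0.0011]), array([0.0129, 0.026 ]), np.float64(89.9589)]
blade@0.020 888 lo [ 0.0093 -0.0118  0.0176] hi [0.0199 0.0116 0.0237] midxy [ 0.0146 -0.0001] rect [array([ 0.0145, -0.0001]), array([0.0238, 0.0109]), np.float64(89.9278)]
blade@0.040 92 lo [-0.003  -0.0103  0.0401] hi [0.0021 0.0075 0.0454] midxy [-0.0004 -0.0014] rect [array([-0.0007, -0.0014]), array([0.0056, 0.0179]), np.float64(0.9625)]
blade@0.060 0
blade@0.075 0
blade@0.085 0
```

View pics/w28c.png

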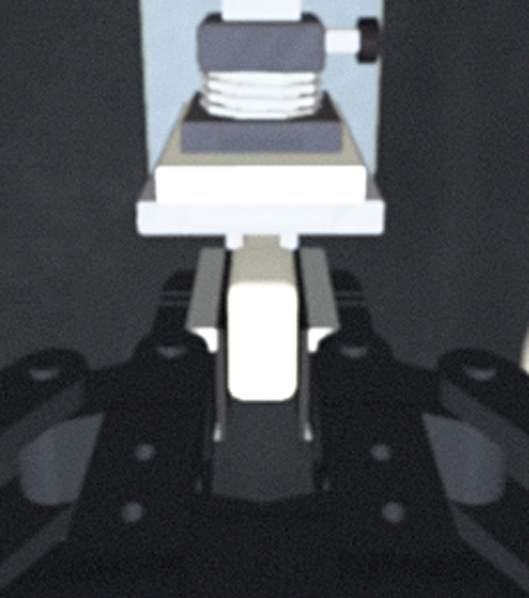

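View pics/s28c.png

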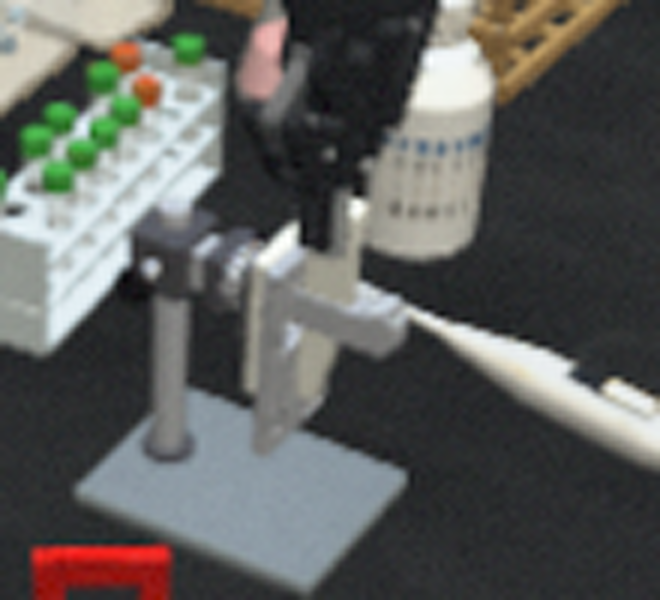

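Emit:
play_rows:
  series: "0.01 0 0.05 0 -1; 0 0 0 0 -1; 0 0 0 0 -1"

```text
clock: 42.9
ee_pos: [0.4974, -0.1069, 0.1773]
tcp_rot: [[0.999, 0.041, 0.0], [0.041, -0.999, -0.001], [0.0, 0.001, -1.0]]
wrist_force: [-1.2, -0.5, 13.0]
grip_width: 0.0126
```

Emit:
play_rows:
  series: "0 0 0 0 -0.4; 0 0 0 0 -0.3; 0 0 0 0 -0.3; 0 0 0 0 -0.3"

```text
clock: 43.4
ee_pos: [0.4969, -0.1066, 0.1757]
tcp_rot: [[0.999, 0.041, -0.001], [0.041, -0.999, 0.0], [-0.001, -0.0, -1.0]]
wrist_force: [0.2, -0.1, -0.2]
grip_width: 0.0303
```

Run:
```python
from h import *
im,d,i=shot('wrist','w29');align()
cv2.imwrite('pics/w29c.png',cv2.resize(im[130:390,200:430],None,fx=2.3,fy=2.3,interpolation=cv2.INTER_CUBIC))
```

```text
t 43.45 p [ 0.497  -0.1066  0.1757] ang 2.38 zax [-7.e-04  1.e-04 -1.e+00] F [ 0.82 -0.14 -0.08] T [ 0.04  0.   -0.01] w 0.0299
plates top 3637 lo [ 0.0099 -0.0281  0.0145] hi [0.0312 0.0255 0.0276] midxy [ 0.0206 -0.0013] rect [array([ 0.0206, -0.001 ]), array([0.0249, 0.0559]), np.float64(1.7187)]
arm 91 lo [-0.0084 -0.0097  0.037 ] hi [0.002  0.008  0.0411] midxy [-0.0032 -0.0009] rect [array([-0.0035, -0.0009]), array([0.011 , 0.0177]), np.float64(0.1921)]
head 1640 lo [-0.0128 -0.0076 -0.0095] hi [ 0.012   0.0059 -0.0034] midxy [-0.0004 -0.0008] rect [array([-0.0007, -0.0008]), array([0.0262, 0.0138]), np.float64(0.6165)]
blade@0.020 908 lo [ 0.0097 -0.0116  0.0155] hi [0.0199 0.0119 0.021 ] midxy [0.0148 0.0001] rect [array([0.0148, 0.0001]), array([0.0237, 0.0105]), np.float64(89.8719)]
blade@0.040 92 lo [-0.0084 -0.0097  0.037 ] hi [0.002  0.008  0.0424] midxy [-0.0032 -0.0009] rect [array([-0.0035, -0.0009]), array([0.011 , 0.0177]), np.float64(0.1921)]
blade@0.060 0
blade@0.075 0
blade@0.085 0
```

View pics/w29c.png

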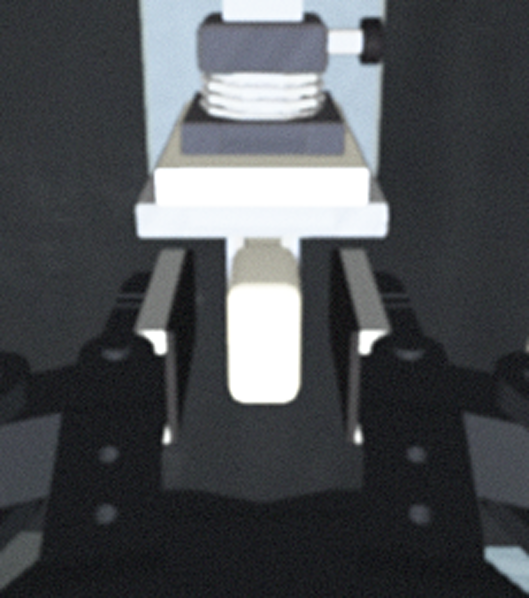

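Emit:
play_rows:
  series: "0 0 -0.2 0 0; 0 0 -0.5 0 0; 0 0 -1 0 0; 0 0 -1 0 0; 0 0 -0.6 0 0; 0 0 0 0 0; 0 0 0 0 0"

```text
clock: 44.32
ee_pos: [0.4968, -0.1066, 0.2749]
tcp_rot: [[0.999, 0.041, -0.0], [0.041, -0.999, 0.0], [-0.0, -0.0, -1.0]]
wrist_force: [-0.7, 0.6, -1.1]
grip_width: 0.0429
```

Run:
```python
from h import *
st()
im,d,i=shot('wrist','w30');P=deproj(d,i)
m=(d>0)&(P[...,2]>0.17)&(P[...,2]<0.2)&(abs(P[...,1]+.106)<0.012)&(P[...,0]>0.47)&(P[...,0]<0.52)
print('head top',np.median(P[m],0))
cv2.imwrite('pics/w30c.png',cv2.resize(im[130:390,200:430],None,fx=2.3,fy=2.3,interpolation=cv2.INTER_CUBIC))
im,d,i=shot('side','s30')
cv2.imwrite('pics/s30c.png',cv2.resize(im[100:200,290:400],None,fx=6,fy=6,interpolation=cv2.INTER_CUBIC))
```

```text
t 44.33 p [ 0.4968 -0.1066  0.2749] ang 2.37 zax [-5.e-04  0.e+00 -1.e+00] F [-0.72  0.63 -1.11] T [-0.06  0.05  0.03] w 0.0429
head top [ 0.49835631 -0.10575117  0.18363326]
```

View pics/w30c.png

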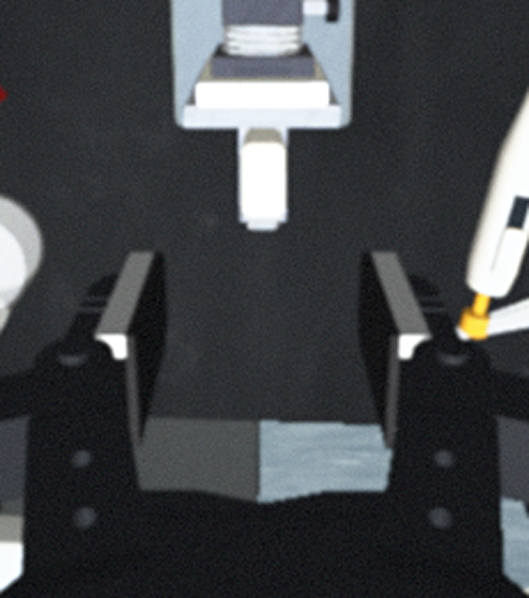

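View pics/s30c.png

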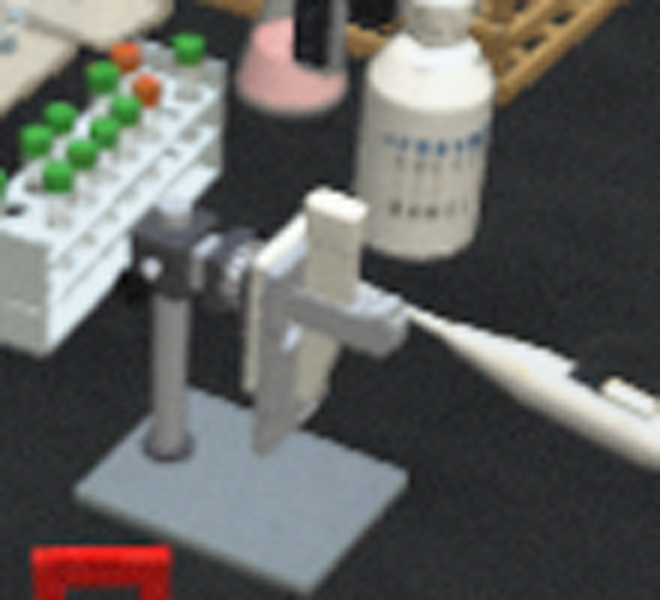

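Run:
```python
from h import *
z=np.load('last_side.npz');d=z['d'];P=deproj(d,dict(mtx=z['K'],position=z['p'],attitude=z['R']))
m=(d>0)&(P[...,0]>0.498)&(P[...,0]<0.516)&(P[...,1]>-0.132)&(P[...,1]<-0.08)&(P[...,2]>0.062)&(P[...,2]<0.15)
q=P[m]; print('coupon front pts',len(q))
for lo in np.arange(0.06,0.16,0.015):
    b=q[(q[:,2]>=lo)&(q[:,2]<lo+.015)]
    if len(b): print(round(lo,3),len(b),np.round(np.median(b,0),4),np.round(np.percentile(b[:,0]-0.0*b[:,1],[10,90]),4))
# camera y-view columns: print x of side edge
z=np.load('last_wrist.npz');d=z['d'];P=deproj(d,dict(mtx=z['K'],position=z['p'],attitude=z['R']))
for ylo,yhi in ((-0.127,-0.122),(-0.09,-0.085)):
    m=(d>0)&(P[...,0]>0.49)&(P[...,0]<0.54)&(P[...,1]>ylo)&(P[...,1]<yhi)&(P[...,2]>0.13)&(P[...,2]<0.165)
    q=P[m];o=np.argsort(q[:,0])[::6];print(np.round(q[o][:,[0,2]],4).tolist())
```

```text
coupon front pts 187
0.06 21 [ 0.5072 -0.0963  0.0674] [0.5066 0.5087]
0.075 33 [ 0.5064 -0.096   0.0838] [0.4996 0.5082]
0.09 36 [ 0.5059 -0.1009  0.098 ] [0.4993 0.5077]
0.105 29 [ 0.5067 -0.0998  0.1112] [0.5003 0.5108]
0.12 34 [ 0.5062 -0.0969  0.1282] [0.5004 0.5116]
0.135 34 [ 0.5051 -0.0994  0.1418] [0.4996 0.5077]
[[0.5081, 0.1541], [0.5091, 0.1546], [0.5102, 0.1558], [0.511, 0.1557], [0.5119, 0.1561], [0.5126, 0.155], [0.5133, 0.1541], [0.5145, 0.1562], [0.5152, 0.1556], [0.5162, 0.1559], [0.5172, 0.1569], [0.5177, 0.1554], [0.5184, 0.155], [0.5193, 0.1554], [0.5202, 0.1551], [0.5207, 0.1579], [0.5214, 0.1572], [0.5222, 0.1568], [0.5229, 0.1558], [0.5237, 0.1561], [0.5239, 0.1439], [0.524, 0.1438], [0.524, 0.139], [0.5242, 0.1348], [0.5262, 0.1477], [0.5288, 0.1482]]
[[0.5069, 0.1552], [0.5077, 0.1558], [0.5085, 0.1551], [0.5094, 0.1557], [0.5104, 0.1562], [0.5111, 0.1553], [0.512, 0.1552], [0.5129, 0.1557], [0.5135, 0.1549], [0.5146, 0.1555], [0.5153, 0.1556], [0.5162, 0.1561], [0.5169, 0.155], [0.5179, 0.1559], [0.5187, 0.1556], [0.5195, 0.1554], [0.5203, 0.1556], [0.521, 0.1551], [0.5221, 0.1515], [0.5222, 0.1568], [0.5224, 0.1485], [0.5226, 0.1539], [0.5233, 0.1484], [0.524, 0.1483], [0.5249, 0.1484], [0.5257, 0.1478], [0.5266, 0.1486], [0.5275, 0.1484], [0.5282, 0.1487], [0.5291, 0.148], [0.5298, 0.148], [0.5305, 0.1354], [0.5307, 0.1415], [0.5316, 0.1301]]
```

Emit:
play_rows:
  series: "0 0 -0.5 0 0; 0 0 -0.5 0 0; 0 0 0 0 0; 0 0 0 0 0; 0 0 0 0 0; 0 0 0 0 0; 0 0 0 0 0; 0 0 0 0 0"

```text
clock: 45.42
ee_pos: [0.4972, -0.1067, 0.3049]
tcp_rot: [[0.999, 0.041, -0.0], [0.041, -0.999, 0.0], [-0.0, -0.0, -1.0]]
wrist_force: [-0.6, 0.5, -0.6]
grip_width: 0.0427
```

Run:
```python
from h import *
im,d,i=shot('wrist','w31');P=deproj(d,i)
m=(d>0)&(P[...,2]>0.17)&(P[...,2]<0.2)&(abs(P[...,1]+.106)<0.012)&(P[...,0]>0.47)&(P[...,0]<0.52)
print('head top',np.median(P[m],0))
im,d,i=shot('side','s31');P=deproj(d,i)
for n in ['beaker_250','petri_4','micropipette_2']:
    m=ctrl.masks_of('side',n)
    for k in m[:2]:
        q=P[k['pixels']&(d>0)]; print(n,round(k['confidence'],2),np.round(k['extent']),np.round(np.median(q,0),3))
print(ctrl.finish_job()); st()
```

```text
head top [ 0.49822407 -0.10562975  0.18365541]
beaker_250 0.65 [346. 225.  30.  46.] [0.385 0.07  0.057]
beaker_250 0.62 [338. 144.   2.   6.] [ 0.519 -0.1    0.157]
petri_4 0.89 [231. 316.  42.  40.] [0.453 0.397 0.016]
petri_4 0.15 [330. 167.  53.  68.] [ 0.54  -0.096  0.015]
micropipette_2 0.89 [390. 168.  48.  26.] [ 0.421 -0.247  0.02 ]
the job is handed in; nothing more can be done
None
the job is handed in; nothing more can be done
```

View pics/s31.png

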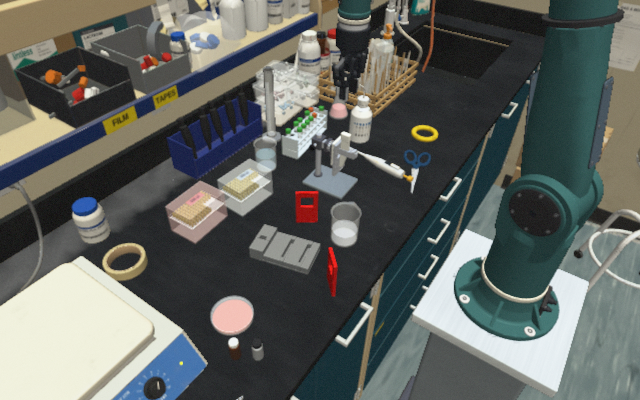

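The stack is built and clamped, and I handed the job in at about 45.5 s of the 72 s allowed; no verdict was reported.

- **Spacer:** I hung it first, shoulder towards the nose, and pushed it back until I felt the pad (about 6 N back), then lowered it onto the arm.
- **Coupon:** I hung the steel one (not the red look-alikes) with its window over the shoulder and let it down until it rested, flat on the spacer.
- **Key:** I put it in the slot with its slope towards the nose and pressed it to about 13 N, which moved the stack back roughly 2 mm. Then I let go and withdrew straight up.

Last checks:
- **Key holding:** about 1 s after I backed off, the key's head was still at the same height to within 0.1 mm.
- **Plates flat:** the two top edges span 16 mm together at equal height. The coupon's front face looks upright to about a degree or two, though the side camera's depth readings there are coarse.
- **Other items:** the beaker, petri dish and pipette read within about 4 mm of where they were at the start, which I take as measuring scatter. They look unmoved in the last picture (the final side view).

No check failed. Camera heights read about 2 mm low throughout, so I relied on felt contacts for the final positions.

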